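# Zero the bench height gauge on its setting cylinder

## Task

Set the specimen height gauge to zero: lift the taller of the two steel setting cylinders out of the wooden block, stand it on the gauge's steel plate and slide it back under the plunger until it stands square against both jaws of the V-stop. Leave it there, then turn the dial's knurled bezel until the black zero wedge on the scale lies right at the pointer. Leave the short cylinder in the block and do not disturb the weighing bottle or the petri dish.

Things in the scene. Friction and masses are not known exactly. Their poses are not given: they have to be found in the camera images.
- gauge_stand: fixed gauge stand: grey base, x from -140 to +116 mm, y +-65 mm. Origin on the worktop straight under the plunger; x points from its open front to its column (25 mm thick, at x = 86 mm, 196 mm high), z up. Seen from the robot, the open front is to the right. A flat steel plate (x -132 to +32, y +-42 mm, top at z = 20 mm) leads from the front to the V-stop
- anvil_point (a point): point of the steel plate straight under the plunger (z = 20 mm): the foot of the tall cylinder is centred here when it touches both jaws of the V-stop. The jaws stand 20 mm high behind this point, within y +-16 mm, and touch a 38 mm cylinder at x = 17 mm, y = +-9 mm from here (stand's axes)
- bezel_center (a point): centre of the dial's knurled steel bezel, on the plunger axis, about 175 mm over the worktop; x to the column, z up. The dial lies face up; the bezel is 58 mm across, 9 mm high above and below this point, and turns with the white scale. Under it: dial body 53 mm across down to -22 mm, arm to the column (18 mm wide) from -26 to -43 mm, plunger's ball tip at about -81 mm
- bezel (a joint): turn of the bezel with its scale (rad), clockwise seen from above positive; 0 = zero wedge towards the column; turns freely with light friction and stays where it is left
- plunger (a joint): lift of the spring plunger (m), 0 to 0.009; 0 hanging free, about 0.0019 to 0.0027 on the tall cylinder, depending on how high the arm is clamped; under 2.5 N of spring force
- pointer (a joint): turn of the pointer (rad), clockwise seen from above positive, 0 = towards the column; driven by the plunger, one full turn per 5 mm
- zero_mark (a point): black wedge on the scale that marks zero, 20 mm from the dial's centre; it turns with the bezel
- pointer_tip (a point): tip of the black pointer, 20 mm from the dial's centre
- master_block: wooden block 76 x 160 x 56 mm, fixed, origin under its centre, with two holes 40 mm wide and 46 mm deep at y = +-40 mm
- tall_cylinder: taller steel setting cylinder, 38 mm in diameter and 76 mm high, 0.4 to 0.7 kg, with a 3 mm chamfer round its top; origin at the centre of its foot, z along its axis. It stands in one hole of the block with its upper 30 mm showing
- short_cylinder: shorter steel cylinder, 38 mm in diameter and 60 mm high, in the other hole with its upper 14 mm showing; stays there
- weighing_bottle: glass weighing bottle with a lid, 44 mm in diameter, 57 mm high, origin under its centre; bystander
- petri_dish: glass petri dish, 65 mm in diameter, 18 mm high, origin under its centre; bystander
Mind the look-alikes: they are no part of the job. What is shaped like the tall_cylinder but blue or purple is not meant.

How it is judged:
By the outcome, as a careful person would: the job done as asked, in the order asked, and still so for the second after the job is handed in, with the robot touching nothing.
It also fails if it takes over 64 s, if anything falls off the work surface, if the arm or the gripper's body presses on something with over 40 N, if the wrist force passes 120 N, or if a joint passes its speed limit or range.

## Robot

A 6-joint arm with a two-finger parallel gripper is mounted at the origin on a cart in front of the work surface, level with it; the furniture and walls round the work are solid. World frame = base frame: x ahead of the robot, y to its left, z up, the work surface at z = 0. Lengths are in mm, angles in rad, forces in N, time in s.
With the tool pointing down it reaches from about 350 to 725 mm from the base axis. Payload 4.3 kg.
Tool frame: the origin (TCP) lies on the centre line of the jaws, within the pads' length; the fingertips stand 11 mm ahead of it and the grasp point (between the pads) lies 8 mm behind it; x points along the fingers, z is the direction in which the jaws open and shut, and the axes are right-handed (so a half turn about x gives the same grasp; the last joint's range is limited). The gripper opens to 85 mm and grips with 20 to 120 N. Pads are 22 mm wide; open, the fingers measure 114 mm over their backs; the gripper's body (76 mm by 85 mm) begins 54 mm behind the grasp point. The pads swing forward as they close: fully open they stand 13 mm farther back than shut.
Start: joints at [-1.249, 0.377, 0.081, 1.274, 0, 1.46], TCP at [240.656, -522.255, 242.329] pointing down, gripper open.
Joint ranges: [-2.72, 2.72], [-0.84, 1.66], [-1.02, 1.22], [-1.77, 2.12], [-1.37, 1.28], [-3.14, 3.14]. Speed limits (rad/s): [2.57, 2.57, 3.14, 3.14, 3.14, 3.14].

## Interface

Orientations are given as a unit quaternion [w, x, y, z].
In Python, from workcell import ctrl, viewer, workorder gives the robot as it stands. The module is installed in compiled form; this text tells all that it offers.
- The arm moves only by the shell command python3 -m handwheel 'ROWS' [OPENING] [FORCE]. ROWS is a JSON object of lists of equal length, an entry for each row: "delta_pos": the shift along the world's x, y, z normalised to -1 to 1, where 1 is 10 cm, a list of three; "twist": the turn, a rotation vector about the world's x, y, z normalised to -1 to 1, where 1 is 90 degrees, a list of three. A call has 1 to 12 rows; each row is the pose to reach, as a shift and turn from the pose commanded when the call began; what a row does not reach only later rows make up. A row lasts 1/10 s, in which the tool goes at most 50 mm and 8.59 degrees, less where a joint would pass 70% of its speed; a pose out of reach is approached as far as the arm can. A call with a number of a shift or a turn outside -1 to 1 is refused whole. A call with a gripper value outside its range is refused whole. OPENING is the finger opening in mm, from 0 to 85.4, set as the call begins (- or left out, the last holds). The fingers move at their own pace and stop on an object; FORCE is the grip in N (left out, the last holds). Time passes only in rows, so rows that repeat a pose let the fingers close. It gives the time, the measured TCP pose, the force and the opening at its end, in the units of the state.
- ctrl.observe(): the state, without advancing time (a new reading comes with each control period).
- viewer.capture(name): name is "scene" or "top" or "wrist"; returns a dict with "color" (400x640x3 uint8, red, green, blue), "fovy" (degrees; the focal length in pixels is half the picture's height over the tangent of half this angle, whatever the lens; pixels are square), "cx", "cy" (the principal point, pixels), "eye" and "attitude" of the camera in the world. Camera axes: x right, y up, looking along -z (the intrinsics and any distortion apply to the point x, -y, -z); pixel columns grow to the right and rows downward; lengths in mm; the calibration is good to about 2 mm. The wrist camera is an equidistant fisheye: a pixel r from the principal point sees the ray r / f radians off the axis. A picture is of the moment at which its call begins. There is no depth.
- workorder.close_job(): hands the job in, once; it reports no verdict.
The state is a dict: "time_s": time; "joint_pos": joint angles; "joint_velocities": joint speeds; "joint_efforts": joint torques, N m; "position": TCP position; "eef_rot": TCP orientation; "ft_force": force on the tool from outside, world axes, zero at the start; "wrist_torque": the same for the moment, N m; "width": finger opening in mm.
Only numpy, scipy, OpenCV 4.12 (cv2) and the standard library are available. Lean on these libraries where they do the work, as an engineer would, in place of code of your own. Each camera call takes 0.05 s, during which the arm holds its last target.

## Working session

There is one attempt and no reset: what is moved stays moved. The work goes in short steps, Python scripts to look and compute and a shell command to move; the robot and the scene stay as the last step left them, time stands still between calls to the robot, and variables do not carry over. Pictures are saved under pics/ and viewed, and the job is handed in when it is done.

```bash
mkdir -p pics
python3 - <<'E'
from workcell import ctrl, viewer, workorder
import cv2
s=ctrl.observe()
for k,v in s.items(): print(k,v)
for n in ("scene","top","wrist"):
    c=viewer.capture(n); cv2.imwrite(f"pics/{n}0.png",c["color"][:,:,::-1])
    print(n,{k:v for k,v in c.items() if k!="color"})
E
```

```text
time_s 0.0
joint_pos [-1.24929449e+00  3.78095792e-01  7.96193403e-02  1.27442421e+00
 -5.68689453e-06  1.46052452e+00]
joint_velocities [-9.37315700e-05 -2.44546698e-03 -2.01890097e-04 -3.11565502e-05
  4.09880314e-04  1.06430675e-03]
joint_efforts [ 1.39428015e-03 -4.63603234e+01  2.69876862e+01  2.07111414e-02
  1.71421939e-04  8.51714432e-07]
position [ 240.43974821 -521.60144535  241.33965506]
eef_rot [ 0.59492008  0.38175244  0.59607983 -0.38082019]
ft_force [ 1.14990399  0.94970334 -0.4246408 ]
wrist_torque [ 0.01635253 -0.06327952 -0.02943405]
width 85.52406255030903
scene {'fovy': 43.00646622513922, 'cx': 317.0622497292428, 'cy': 199.25878377733096, 'eye': array([108.1764834 , 560.80881782, 874.44636755]), 'attitude': array([-0.28731578, -0.11456418,  0.36668692,  0.87741973])}
top {'fovy': 50.72535891917804, 'cx': 317.3939468542591, 'cy': 199.48016644333393, 'eye': array([402.51582581, -58.18439172, 967.19622621]), 'attitude': array([ 0.76372725,  0.07820315, -0.06513653, -0.63746544])}
wrist {'fovy': 65.70646984690485, 'cx': 316.9373279898008, 'cy': 197.3722605476414, 'eye': array([ 310.01254372, -488.68094219,  372.89022715]), 'attitude': array([ 0.83258842, -0.12567893,  0.08111753, -0.53331161])}
```

View pics/scene0.png

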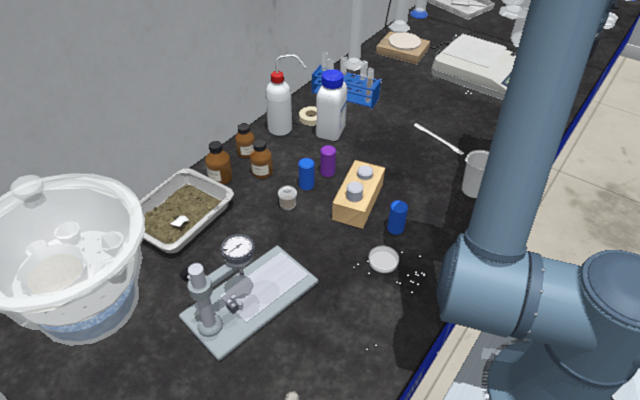

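View pics/top0.png

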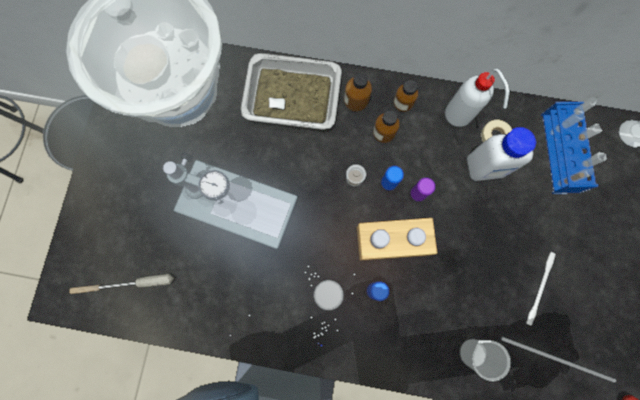

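View pics/wrist0.png

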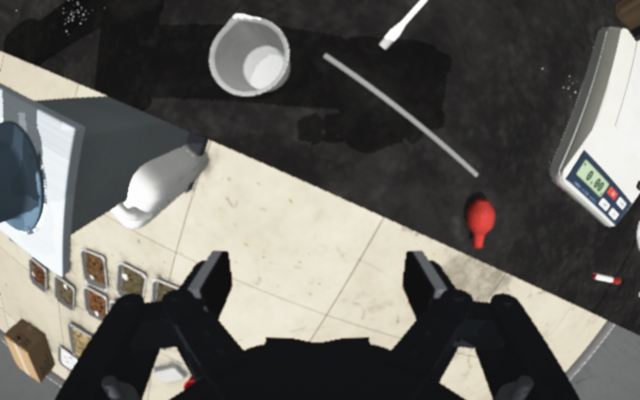

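```bash
cat > h.py <<'E'
import numpy as np, cv2
from scipy.spatial.transform import Rotation as R
def rot(q): return R.from_quat([q[1],q[2],q[3],q[0]])
def K(c):
    f=c["color"].shape[0]/2/np.tan(np.radians(c["fovy"]/2)); return f,c["cx"],c["cy"]
def proj(c,P,fish=False):
    f,cx,cy=K(c); p=rot(c["attitude"]).inv().apply(np.atleast_2d(P)-c["eye"])
    x,y,z=p[:,0],-p[:,1],-p[:,2]
    if fish:
        r=np.hypot(x,y); th=np.arctan2(r,z); k=f*th/np.maximum(r,1e-9)
        return np.c_[cx+k*x,cy+k*y]
    return np.c_[cx+f*x/z,cy+f*y/z]
def ray(c,uv,fish=False):
    f,cx,cy=K(c); uv=np.atleast_2d(np.array(uv,float)); a=(uv[:,0]-cx)/f; b=(uv[:,1]-cy)/f
    if fish:
        r=np.hypot(a,b); s=np.where(r>0,np.sin(r)/np.maximum(r,1e-9),1)
        d=np.c_[a*s,-b*s,-np.cos(r)]
    else: d=np.c_[a,-b,-np.ones_like(a)]
    return rot(c["attitude"]).apply(d)
def atz(c,uv,z,fish=False):
    d=ray(c,uv,fish); return c["eye"]+d*((z-c["eye"][2])/d[:,2])[:,None]
def crop(img,x0,y0,w,h,s,name):
    o=cv2.resize(img[y0:y0+h,x0:x0+w],None,fx=s,fy=s,interpolation=cv2.INTER_CUBIC)
    cv2.imwrite(name,o[:,:,::-1])
E
python3 - <<'E'
from h import *
import pickle
from workcell import ctrl, viewer
t=viewer.capture("top"); s=viewer.capture("scene")
pickle.dump((t,s),open("ts.pkl","wb"))
crop(t["color"],150,140,150,112,5,"pics/tg.png")
crop(t["color"],300,160,150,150,4,"pics/tb.png")
crop(s["color"],170,150,150,210,2.8,"pics/sg.png")
crop(s["color"],260,140,160,140,4,"pics/sb.png")
E
```

```text
(no output)
```

View pics/tg.png

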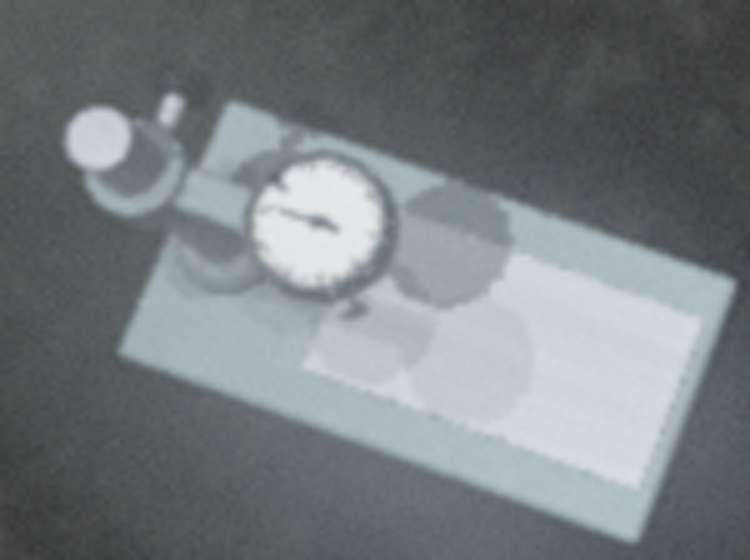

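View pics/tb.png

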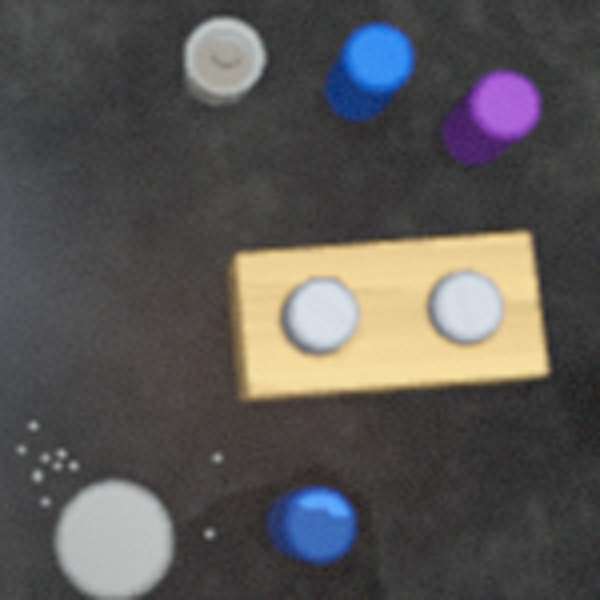

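View pics/sg.png

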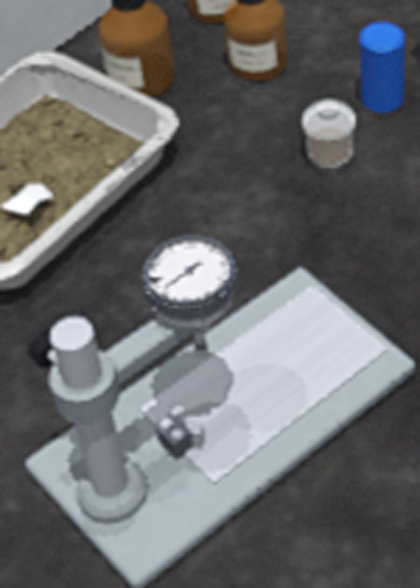

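View pics/sb.png

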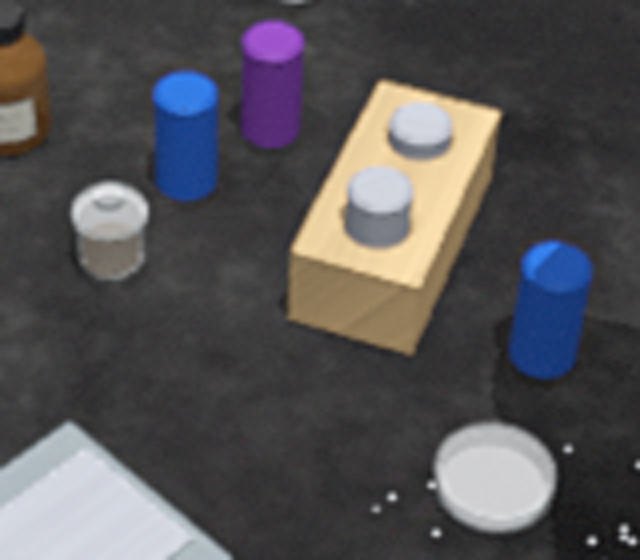

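```bash
cat > fit.py <<'E'
from h import *
import pickle
from scipy.optimize import least_squares
t,s=pickle.load(open("ts.pkl","rb"))
def T(p,L): 
    L=np.array(L,float); c,sn=np.cos(p[2]),np.sin(p[2])
    return np.c_[p[0]+c*L[:,0]-sn*L[:,1],p[1]+sn*L[:,0]+c*L[:,1],L[:,2]]
def cvt(a,sc,ox,oy): return (np.array(a,float)+.5)/sc-.5+[ox,oy]
def fit(L,ut,us,p0,name):
    L=np.array(L,float); ut=np.array(ut); us=np.array(us)
    for nm,uses in (("top",[(t,ut)]),("scene",[(s,us)]),("both",[(t,ut),(s,us)])):
        f=lambda p: np.concatenate([(proj(c,T(p,L))-u).ravel() for c,u in uses])
        r=least_squares(f,p0,x_scale=[100,100,1]); print(name,nm,r.x.round(4),"res",r.fun.round(1))
    return r.x
LG=[(-132,-42,20),(-132,42,20),(32,42,20),(0,0,184),(86,0,196)]
g=fit(LG,cvt([(703,318),(640,490),(305,368),(321,226),(99,138)],5,150,140),
 cvt([(317,289),(390,348),(215,481),(190,270),(73,334)],2.8,170,150),[600,100,1.4],"gauge")
# block: top corners; local y=+-80, x=+-38, z=56
LB=[(38,80,56),(-38,80,56),(-38,-80,56),(38,-80,56)]
b=fit(LB,cvt([(235,256),(244,398),(549,374),(530,232)],4,300,160),
 cvt([(291,250),(413,288),(500,114),(382,81)],4,260,140),[500,-150,0],"block")
print("tall top:",atz(t,cvt([(323,315)],4,300,160),76),atz(s,cvt([(379,188)],4,260,140),76))
print("expected hole",T(b,[(0,40,76)]), "other",T(b,[(0,-40,60)]))
print("short top:",atz(t,cvt([(468,307)],4,300,160),60),atz(s,cvt([(421,127)],4,260,140),60))
for nm,a,bb,z in (("bottle",(226,54),(110,200),57),("petri",(115,540),(495,465),18),("blueN",(322,523),(556,272),76),("blueF",(380,57),(186,93),76),("purp",(507,104),(274,40),76)):
    print(nm,atz(t,cvt([a],4,300,160),z).round(0),atz(s,cvt([bb],4,260,140),z).round(0))
E
python3 fit.py
```

```text
gauge top [555.9147 172.3828   1.4043] res [ 0.6  0.1  0.1  0.2 -0.2  0.2 -0.7 -0.8  0.3  0.3]
gauge scene [554.8923 172.6723   1.3913] res [-0.4 -1.1  0.   0.7  0.   0.8  0.3 -0.1 -0.  -0.3]
gauge both [555.4377 172.4608   1.398 ] res [ 0.5  0.7 -0.2  0.7 -0.3  0.3 -0.8 -0.6  0.3  0.3 -0.9 -1.5 -0.3  0.2
  0.1  0.5  0.2 -0.3  0.  -0.4]
block top [ 5.343852e+02 -2.091937e+02  2.554000e-01] res [ 0.2  0.   1.3 -0.4 -0.8 -0.1 -0.7  0.6]
block scene [ 5.357749e+02 -2.091528e+02  2.348000e-01] res [-0.6 -0.   0.5 -0.1 -0.  -0.1  0.1  0.2]
block both [ 5.350021e+02 -2.090782e+02  2.464000e-01] res [ 0.3 -0.6  1.1 -1.  -1.  -0.  -0.5  0.6 -0.1  0.4  1.2  0.1 -0.1 -0.1
 -0.   0.3]
tall top: [[ 524.91171169 -171.23907815   76.        ]] [[ 530.12401587 -177.73239458   76.        ]]
expected hole [[ 525.24365385 -170.2867666    76.        ]] other [[ 544.76058652 -247.86955682   60.        ]]
short top: [[ 545.35991837 -249.53980064   60.        ]] [[ 547.47466368 -252.62480276   60.        ]]
bottle [[662. -99.  57.]] [[660. -93.  57.]]
petri [[390. -85.  18.]] [[392. -86.  18.]]
blueN [[ 418. -187.   76.]] [[ 415. -179.   76.]]
blueF [[ 670. -181.   76.]] [[ 669. -178.   76.]]
purp [[ 656. -252.   76.]] [[ 655. -251.   76.]]
```

```bash
sed -i 's/(0,40,76)/(0,40,86)/;s/(0,-40,60)/(0,-40,70)/' fit.py
cat > plan.py <<'E'
from h import *
from workcell import ctrl
G=np.array([555.4,172.5]); YAW=1.398
gx=np.array([np.cos(YAW),np.sin(YAW),0]); gy=np.array([-gx[1],gx[0],0]); ez=np.array([0,0,1.])
def tiltR(tau,flip=1,head=YAW):
    h=np.array([np.cos(head),np.sin(head),0]); 
    x=np.sin(tau)*h-np.cos(tau)*ez; z=flip*np.array([-h[1],h[0],0]); y=np.cross(z,x)
    return R.from_matrix(np.c_[x,y,z])
def tw(Rt,R0): return (Rt*R0.inv()).as_rotvec()/(np.pi/2)
E
python3 - <<'E'
from fit import *
from plan import *
print("tall top86:",atz(t,cvt([(323,315)],4,300,160),86),atz(s,cvt([(379,188)],4,260,140),86))
print("short top70:",atz(t,cvt([(468,307)],4,300,160),70),atz(s,cvt([(421,127)],4,260,140),70))
o=ctrl.observe(); R0=rot(o["eef_rot"]); print("tool axes\n",R0.as_matrix().round(3))
from workcell import viewer
w=viewer.capture("wrist")
print("cam in tool",R0.inv().apply(w["eye"]-o["position"]).round(1), "cam look in tool",R0.inv().apply(rot(w["attitude"]).apply([0,0,-1])).round(3))
for f in (1,-1):
    Rt=tiltR(np.radians(30),f); print(f,tw(Rt,R0).round(3), "cam off",Rt.apply(R0.inv().apply(w["eye"]-o["position"])).round(0), (Rt*R0.inv()).magnitude()*57.3)
E
```

```text
gauge top [555.9147 172.3828   1.4043] res [ 0.6  0.1  0.1  0.2 -0.2  0.2 -0.7 -0.8  0.3  0.3]
gauge scene [554.8923 172.6723   1.3913] res [-0.4 -1.1  0.   0.7  0.   0.8  0.3 -0.1 -0.  -0.3]
gauge both [555.4377 172.4608   1.398 ] res [ 0.5  0.7 -0.2  0.7 -0.3  0.3 -0.8 -0.6  0.3  0.3 -0.9 -1.5 -0.3  0.2
  0.1  0.5  0.2 -0.3  0.  -0.4]
block top [ 5.343852e+02 -2.091937e+02  2.554000e-01] res [ 0.2  0.   1.3 -0.4 -0.8 -0.1 -0.7  0.6]
block scene [ 5.357749e+02 -2.091528e+02  2.348000e-01] res [-0.6 -0.   0.5 -0.1 -0.  -0.1  0.1  0.2]
block both [ 5.350021e+02 -2.090782e+02  2.464000e-01] res [ 0.3 -0.6  1.1 -1.  -1.  -0.  -0.5  0.6 -0.1  0.4  1.2  0.1 -0.1 -0.1
 -0.   0.3]
tall top: [[ 524.91171169 -171.23907815   76.        ]] [[ 530.12401587 -177.73239458   76.        ]]
expected hole [[ 525.24365385 -170.2867666    86.        ]] other [[ 544.76058652 -247.86955682   70.        ]]
short top: [[ 545.35991837 -249.53980064   60.        ]] [[ 547.47466368 -252.62480276   60.        ]]
bottle [[662. -99.  57.]] [[660. -93.  57.]]
petri [[390. -85.  18.]] [[392. -86.  18.]]
blueN [[ 418. -187.   76.]] [[ 415. -179.   76.]]
blueF [[ 670. -181.   76.]] [[ 669. -178.   76.]]
purp [[ 656. -252.   76.]] [[ 655. -251.   76.]]
tall top86: [[ 523.53832296 -169.97050583   86.        ]] [[ 524.83940879 -168.48266608   86.        ]]
short top70: [[ 543.78535172 -247.43049503   70.        ]] [[ 542.08083791 -242.63723755   70.        ]]
tool axes
 [[-0.     0.908  0.418]
 [ 0.001  0.418 -0.908]
 [-1.     0.    -0.001]]
cam in tool [-131.4   77.    -1.1] cam look in tool [ 0.955 -0.296  0.001]
1 [ 0.248  0.324 -1.347] cam off [ -22. -131.   75.] 126.67185253567114
-1 [ 0.274 -0.212  0.6  ] cam off [ -1.   1. 152.] 62.38856999777402
```

```bash
python3 -m handwheel '{"delta_pos":[[0.3,0.4,0],[0.6,0.8,0],[0.71,0.88,0],[0.71,0.88,0]],"twist":[[0.03,-0.025,0.07],[0.06,-0.05,0.14],[0.0685,-0.053,0.15],[0.0685,-0.053,0.15]]}' 60 40
python3 -m handwheel '{"delta_pos":[[0.3,0.4,0],[0.6,0.8,0],[0.71,0.88,0]],"twist":[[0.03,-0.025,0.07],[0.06,-0.05,0.14],[0.0685,-0.053,0.15]]}'
python3 -m handwheel '{"delta_pos":[[0.3,0.4,0],[0.6,0.8,0],[0.71,0.88,0]],"twist":[[0.03,-0.025,0.07],[0.06,-0.05,0.14],[0.0685,-0.053,0.15]]}'
python3 -m handwheel '{"delta_pos":[[0.3,0.4,0],[0.6,0.8,0],[0.71,0.88,0],[0.71,0.88,0],[0.71,0.88,0]],"twist":[[0.03,-0.025,0.07],[0.06,-0.05,0.14],[0.0685,-0.053,0.15],[0.0685,-0.053,0.15],[0.0685,-0.053,0.15]]}'
```

```text
time_s: 0.7
position: [312.6, -433.6, 242.2]
eef_rot: [0.639, 0.355, 0.631, -0.26]
ft_force: [0.1, -0.2, 0.4]
width: 60.0
time_s: 1.0
position: [383.4, -344.7, 242.2]
eef_rot: [0.671, 0.323, 0.654, -0.133]
ft_force: [-0.1, -0.8, 0.3]
width: 59.9
time_s: 1.3
position: [454.8, -256.9, 241.8]
eef_rot: [0.69, 0.285, 0.666, -0.004]
ft_force: [-1.4, -0.4, 0.0]
width: 60.1
time_s: 1.8
position: [524.4, -171.9, 242.0]
eef_rot: [0.697, 0.242, 0.664, 0.122]
ft_force: [0.4, -0.2, 0.1]
width: 59.8
```

Run:
```python
from plan import *
from workcell import viewer
import pickle
o=ctrl.observe(); Rn=rot(o["eef_rot"]); print(o["position"],o["joint_pos"].round(3)); print(Rn.as_matrix().round(3)); print("left tw",tw(tiltR(np.radians(30),-1),Rn).round(3))
w=viewer.capture("wrist"); cv2.imwrite("pics/w1.png",w["color"][:,:,::-1]); pickle.dump(w,open("w1.pkl","wb"))
print("pred tall top",proj(w,[[524.3,-169.7,86]],True), "short",proj(w,[[544,-247,70]],True))
```

```text
[ 524.35344667 -171.90495807  242.03977763] [-0.677  0.501  0.156  1.494  0.453  1.008]
[[ 0.088  0.152  0.985]
 [ 0.49   0.854 -0.175]
 [-0.867  0.498  0.001]]
left tw [0.001 0.    0.002]
pred tall top [[315.68731438 265.12382272]] short [[347.43520017 333.10624   ]]
```

View pics/w1.png

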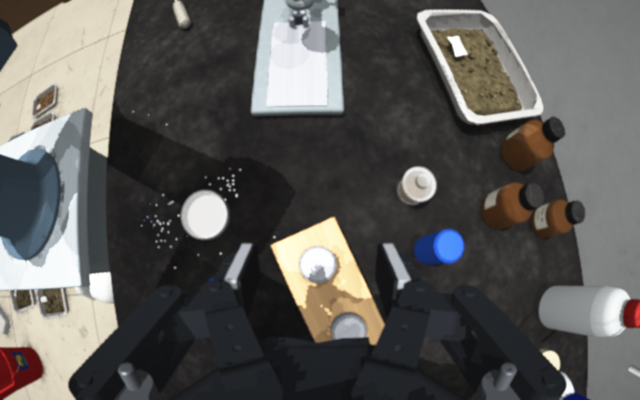

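Run:
```python
from h import *
import pickle
w=pickle.load(open("w1.pkl","rb"))
crop(w["color"],220,200,200,150,4,"pics/w1c.png")
print(atz(w,[(319,263)],86,True))
```

```text
[[ 527.88558849 -168.19711896   86.        ]]
```

View pics/w1c.png

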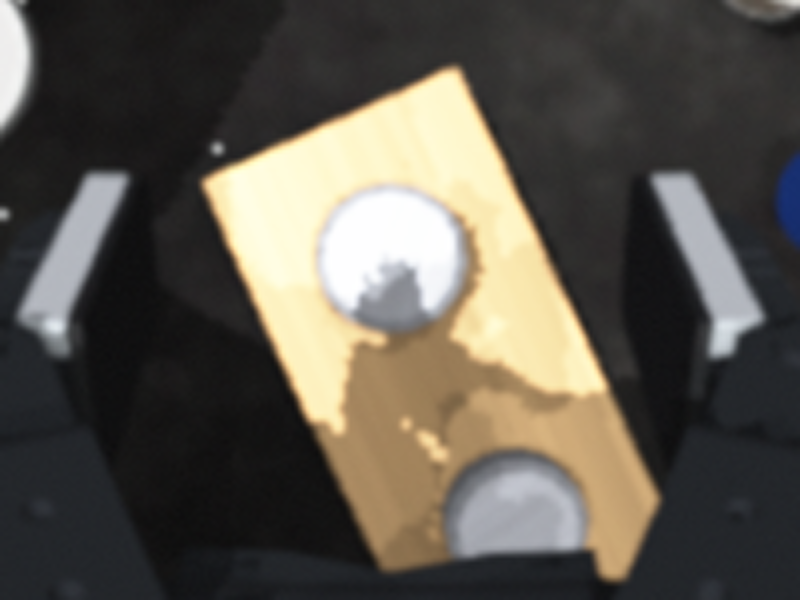

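```bash
python3 -m handwheel '{"delta_pos":[[0,0,-0.4],[0.01,0.005,-0.8],[0.01,0.005,-1],[0.01,0.005,-1]],"twist":[[0,0,0],[0,0,0],[0,0,0],[0,0,0]]}'
python3 - <<'E'
from plan import *
from workcell import viewer
import pickle
o=ctrl.observe(); print(o["position"],o["ft_force"])
w=viewer.capture("wrist"); pickle.dump(w,open("w2.pkl","wb"))
crop(w["color"],200,180,220,170,3.6,"pics/w2.png")
E
```

```text
time_s: 2.25
position: [523.1, -170.0, 139.9]
eef_rot: [0.695, 0.244, 0.665, 0.122]
ft_force: [-0.5, 0.3, -0.4]
width: 59.5
[ 523.09204134 -170.03974181  139.88238973] [-0.51927324  0.34723184 -0.4416897 ]
```

View pics/w2.png

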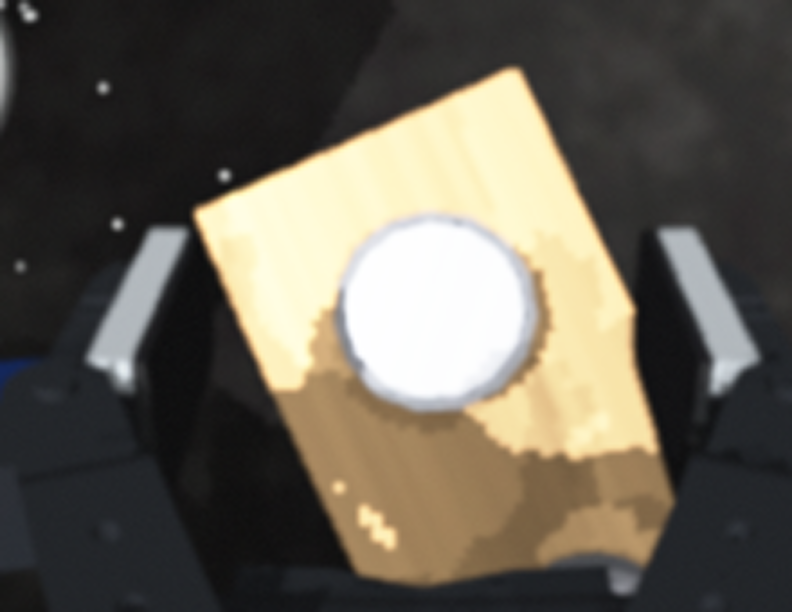

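```bash
python3 -c "
from h import *; import pickle
w=pickle.load(open('w2.pkl','rb')); print(atz(w,[(321.2,266.5)],86,True), w['eye'])"
python3 -m handwheel '{"delta_pos":[[0.02,0,-0.2],[0.02,0,-0.4],[0.02,0,-0.6],[0.02,0,-0.67],[0.02,0,-0.67]],"twist":[[0,0,0],[0,0,0],[0,0,0],[0,0,0],[0,0,0]]}'
python3 - <<'E'
from plan import *
from workcell import viewer
o=ctrl.observe(); print(o["position"],o["ft_force"])
w=viewer.capture("wrist")
crop(w["color"],200,180,220,170,3.6,"pics/w3.png")
E
```

```text
[[ 526.44119867 -169.33288814   86.        ]] [ 524.36242963 -169.07447422  291.49511839]
time_s: 2.8
position: [527.7, -170.4, 76.0]
eef_rot: [0.697, 0.242, 0.664, 0.123]
ft_force: [0.5, 0.6, -0.9]
width: 60.3
[ 527.66790583 -170.41514387   76.01508214] [ 0.50733399  0.5544098  -0.88962312]
```

View pics/w3.png

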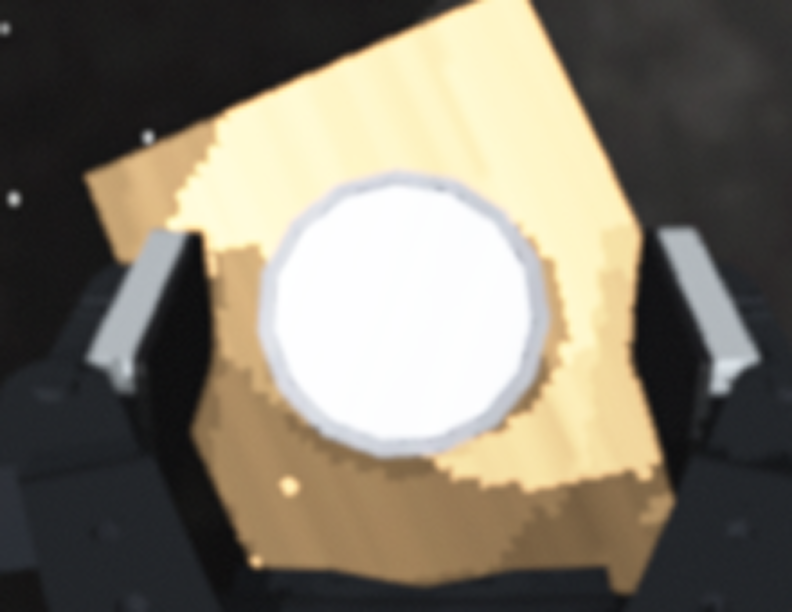

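```bash
python3 -m handwheel '{"delta_pos":[[-0.025,0,-0.01],[-0.025,0,-0.01]],"twist":[[0,0,0],[0,0,0]]}'
python3 -m handwheel '{"delta_pos":[[0,0,0],[0,0,0],[0,0,0],[0,0,0],[0,0,0],[0,0,0]],"twist":[[0,0,0],[0,0,0],[0,0,0],[0,0,0],[0,0,0],[0,0,0]]}' 30 60
python3 - <<'E'
from plan import *
from workcell import viewer
o=ctrl.observe(); print(o["position"],o["ft_force"],o["width"])
w=viewer.capture("wrist")
crop(w["color"],200,180,220,170,3.6,"pics/w4.png")
E
```

```text
time_s: 3.05
position: [525.5, -170.3, 75.4]
eef_rot: [0.697, 0.241, 0.664, 0.123]
ft_force: [0.5, -0.0, 0.7]
width: 60.3
time_s: 3.65
position: [525.3, -170.0, 75.2]
eef_rot: [0.697, 0.241, 0.664, 0.123]
ft_force: [-2.3, -2.2, 5.1]
width: 36.0
[ 525.25684141 -170.03831226   75.17487575] [-2.34097988 -2.21489823  5.10076211] 35.964877668179206
```

View pics/w4.png

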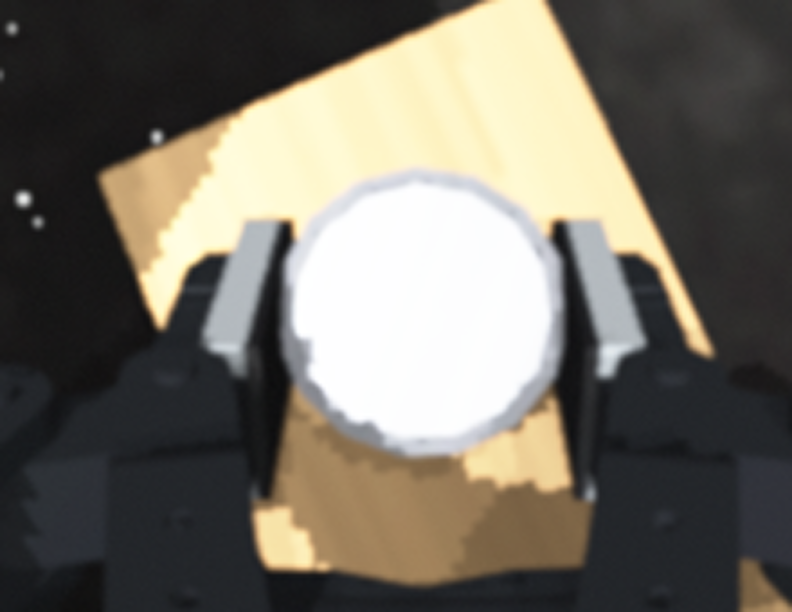

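```bash
python3 -m handwheel '{"delta_pos":[[0,0,0.1],[0,0,0.25],[0,0,0.4],[0,0,0.55],[0,0,0.7],[0,0,0.7],[0,0,0.7]],"twist":[[0,0,0],[0,0,0],[0,0,0],[0,0,0],[0,0,0],[0,0,0],[0,0,0]]}' 30 80
python3 - <<'E'
from plan import *
from workcell import viewer
o=ctrl.observe(); print(o["position"],o["ft_force"],o["width"],o["joint_pos"].round(2))
w=viewer.capture("scene"); crop(w["color"],220,80,240,180,3.3,"pics/s5.png")
E
```

```text
time_s: 4.4
position: [524.9, -169.8, 143.6]
eef_rot: [0.696, 0.241, 0.665, 0.123]
ft_force: [-1.1, 0.0, -6.0]
width: 35.1
[ 524.8806165  -169.8391106   143.63467262] [-1.08602413  0.04519426 -6.02910765] 35.09384845499587 [-0.67  0.56 -0.02  1.27  0.45  1.01]
```

View pics/s5.png

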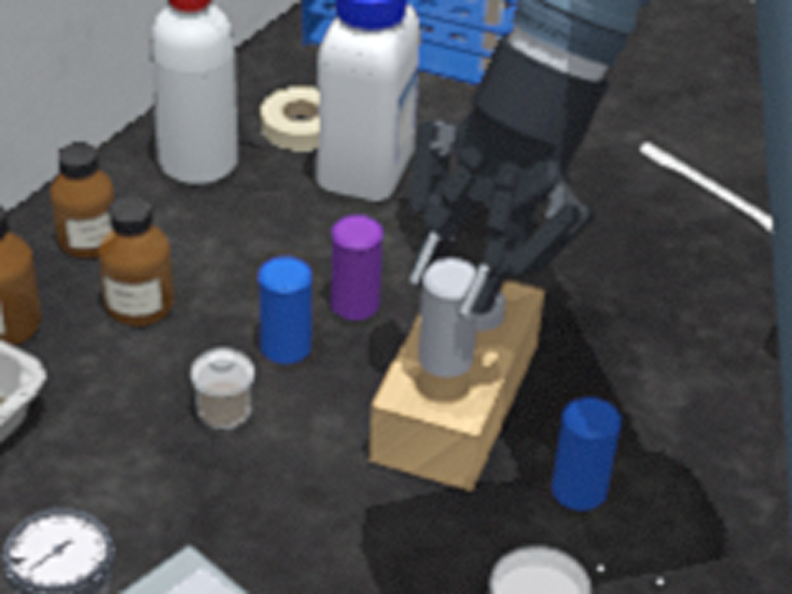

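```bash
python3 -m handwheel '{"delta_pos":[[0.01,0.15,0],[0.02,0.4,0],[0.05,0.7,0],[0.05,0.86,0]],"twist":[[0,0,0],[0,0,0],[0,0,0],[0,0,0]]}'
python3 -m handwheel '{"delta_pos":[[0.02,0.3,0],[0.04,0.6,0],[0.05,0.86,0]],"twist":[[0,0,0],[0,0,0],[0,0,0]]}'
python3 -m handwheel '{"delta_pos":[[0.02,0.3,0],[0.04,0.6,0],[0.056,0.8,0],[0.056,0.866,0],[0.056,0.866,0],[0.056,0.866,0]],"twist":[[0,0,0],[0,0,0],[0,0,0],[0,0,0],[0,0,0],[0,0,0]]}'
python3 - <<'E'
from plan import *
from workcell import viewer
import pickle
o=ctrl.observe(); print(o["position"],o["ft_force"],o["width"],o["joint_pos"].round(2))
w=viewer.capture("wrist"); cv2.imwrite("pics/w6.png",w["color"][:,:,::-1]); pickle.dump(w,open("w6.pkl","wb"))
w=viewer.capture("scene"); crop(w["color"],150,150,240,180,3.3,"pics/s6.png")
E
```

```text
time_s: 4.85
position: [529.0, -80.5, 143.5]
eef_rot: [0.696, 0.242, 0.665, 0.124]
ft_force: [0.4, 0.5, -5.9]
width: 35.4
time_s: 5.15
position: [534.1, 4.3, 143.7]
eef_rot: [0.696, 0.242, 0.665, 0.123]
ft_force: [0.0, 0.9, -6.3]
width: 35.2
time_s: 5.75
position: [540.3, 88.4, 143.9]
eef_rot: [0.696, 0.241, 0.665, 0.123]
ft_force: [-0.9, 0.4, -6.3]
width: 35.5
[540.28351782  88.4367522  143.8880735 ] [-0.89563097  0.38826618 -6.29675963] 35.53107871782959 [-0.24  0.36 -0.32  0.93  0.52  1.5 ]
```

View pics/s6.png

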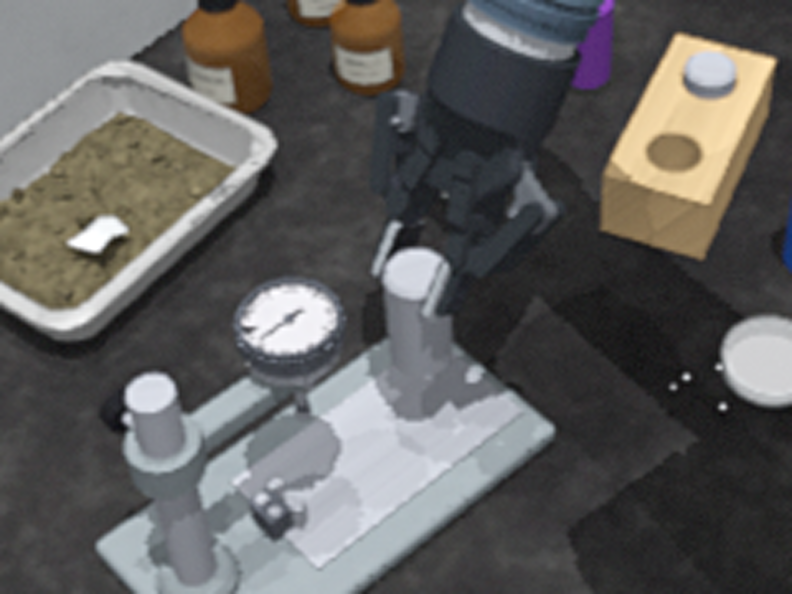

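View pics/w6.png

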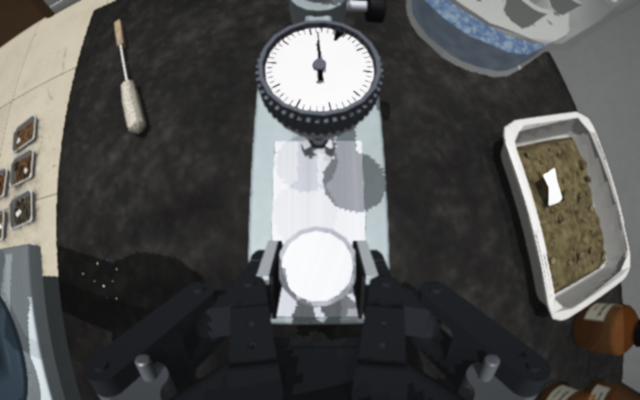

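Run:
```python
from plan import *
import pickle
w=pickle.load(open("w6.pkl","rb"))
crop(w["color"],240,10,160,120,5,"pics/w6d.png")
crop(w["color"],240,120,160,120,5,"pics/w6p.png")
for n,uv,z in (("dial",(319.5,66),184),("cyltop",(318,267),155)):
    p=atz(w,[uv],z,True)[0]; d=p[:2]-G; print(n,p.round(1),"gauge",d@gx[:2],d@gy[:2])
print(proj(w,[np.r_[G,20.],np.r_[G,94.],np.r_[G,184.]],True).round(1))
```

```text
dial [556.8 172.4 184. ] gauge 0.11466624424813326 -1.3932947823213728
cyltop [541.5  89.3 155. ] gauge -84.37592710002134 -0.6132973167506695
[[316.5 174.4]
 [316.4 143.8]
 [316.3  66.2]]
```

View pics/w6d.png

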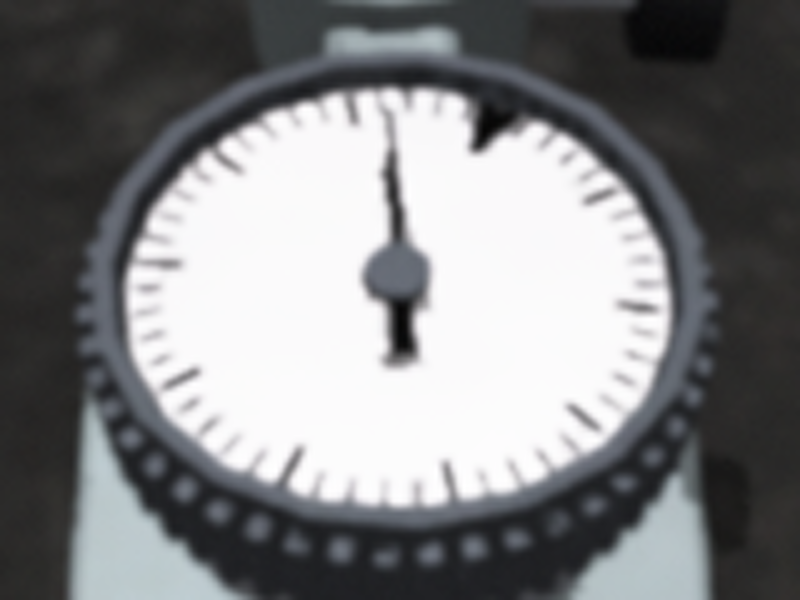

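View pics/w6p.png

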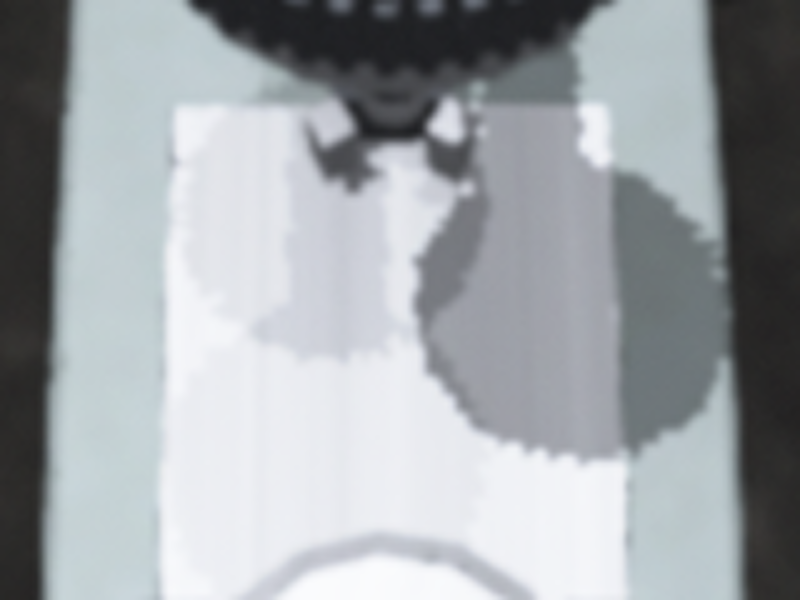

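```bash
python3 -m handwheel '{"delta_pos":[[0,0,-0.15],[0,0,-0.3],[0,0,-0.45],[0,0,-0.55],[0,0,-0.57],[0,0,-0.58],[0,0,-0.59],[0,0,-0.59]],"twist":[[0,0,0],[0,0,0],[0,0,0],[0,0,0],[0,0,0],[0,0,0],[0,0,0],[0,0,0]]}'
```

```text
time_s: 6.65
position: [541.3, 88.7, 85.9]
eef_rot: [0.697, 0.241, 0.664, 0.123]
ft_force: [0.6, 0.2, -6.2]
width: 35.4
```

```bash
python3 -m handwheel '{"delta_pos":[[0,0,-0.01],[0,0,-0.015],[0,0,-0.015]],"twist":[[0,0,0],[0,0,0],[0,0,0]]}'
```

```text
time_s: 6.95
position: [541.5, 89.0, 85.3]
eef_rot: [0.697, 0.242, 0.663, 0.124]
ft_force: [-3.1, -2.0, 4.9]
width: 35.3
```

```bash
python3 -m handwheel '{"delta_pos":[[0,0,0],[0,0,0],[0,0,0],[0,0,0],[0,0,0]],"twist":[[0,0,0],[0,0,0],[0,0,0],[0,0,0],[0,0,0]]}' 62 40
python3 - <<'E'
from plan import *
from workcell import viewer
import pickle
o=ctrl.observe(); print(o["position"],o["ft_force"],o["width"],o["joint_pos"].round(2))
w=viewer.capture("wrist"); cv2.imwrite("pics/w7.png",w["color"][:,:,::-1]); pickle.dump(w,open("w7.pkl","wb"))
Rn=rot(o["eef_rot"])
for tau in (50,52,55): print(tau,tw(tiltR(np.radians(tau),-1),tiltR(np.radians(30),-1)).round(3))
E
```

```text
time_s: 7.45
position: [540.9, 88.9, 83.9]
eef_rot: [0.697, 0.242, 0.664, 0.123]
ft_force: [-0.5, -0.5, 0.4]
width: 62.1
[540.87959699  88.89564584  83.86131317] [-0.53433034 -0.50089783  0.40572021] 62.077951424130625 [-0.24  0.42 -0.4   0.78  0.52  1.5 ]
50 [ 0.219 -0.038  0.   ]
52 [ 0.241 -0.042  0.   ]
55 [ 0.274 -0.048 -0.   ]
```

View pics/w7.png

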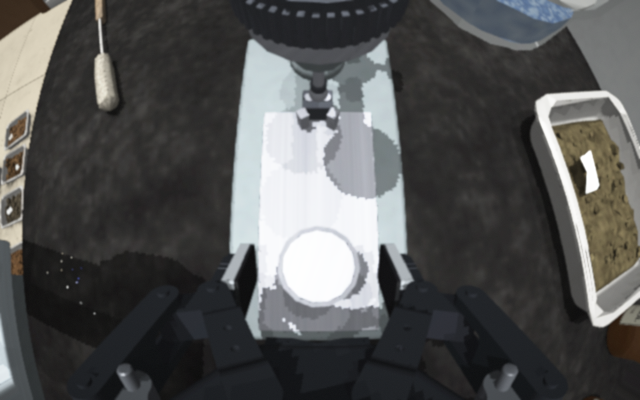

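```bash
python3 -m handwheel '{"delta_pos":[[-0.016,-0.09,0.16],[-0.032,-0.18,0.32],[-0.047,-0.271,0.476],[-0.067,-0.425,0.476],[-0.067,-0.425,0.476],[-0.067,-0.425,0.476],[-0.067,-0.425,0.476]],"twist":[[0,0,0],[0,0,0],[0,0,0],[0.08,-0.014,0],[0.16,-0.028,0],[0.219,-0.038,0],[0.219,-0.038,0]]}'
python3 -m handwheel '{"delta_pos":[[0,0,-0.2],[0,0,-0.4],[0,0,-0.6],[0,0,-0.8],[0,0,-0.85],[0,0,-0.85]],"twist":[[0,0,0],[0,0,0],[0,0,0],[0,0,0],[0,0,0],[0,0,0]]}' 24
python3 - <<'E'
from plan import *
from workcell import viewer
import pickle
o=ctrl.observe(); print(o["position"],o["ft_force"],o["width"],o["joint_pos"].round(2))
print("left",tw(tiltR(np.radians(50),-1),rot(o["eef_rot"])).round(3))
w=viewer.capture("wrist"); cv2.imwrite("pics/w8.png",w["color"][:,:,::-1]); pickle.dump(w,open("w8.pkl","wb"))
w=viewer.capture("scene"); crop(w["color"],150,150,240,180,3.3,"pics/s8.png")
E
```

```text
time_s: 8.2
position: [533.1, 44.9, 129.2]
eef_rot: [0.663, 0.356, 0.613, 0.241]
ft_force: [-0.6, -0.1, 0.6]
width: 62.3
time_s: 8.8
position: [533.9, 47.0, 46.5]
eef_rot: [0.664, 0.353, 0.613, 0.242]
ft_force: [-0.5, 0.5, 0.1]
width: 24.3
[533.86349499  47.03300536  46.51765199] [-0.45841339  0.49260913  0.06350238] 24.345646578707925 [-0.47  0.65 -0.36  0.89  0.82  1.13]
left [ 0. -0.  0.]
```

View pics/s8.png

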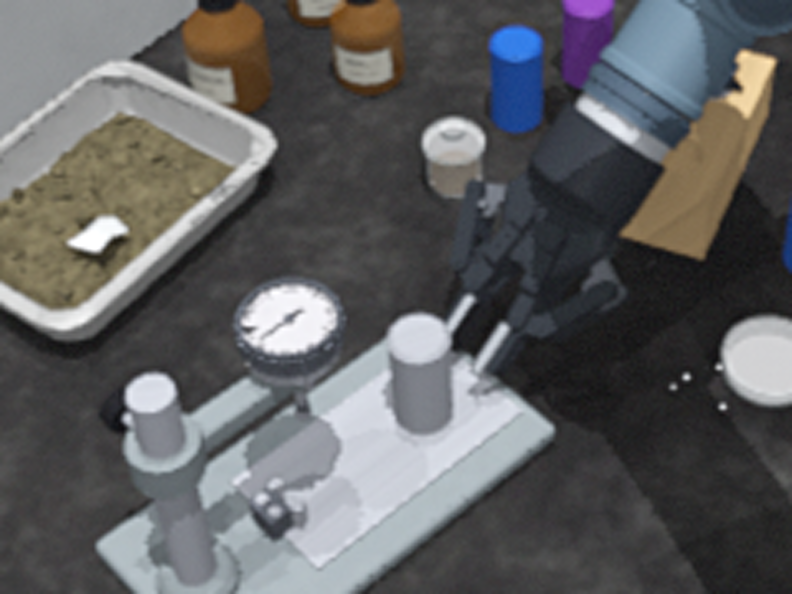

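View pics/w8.png

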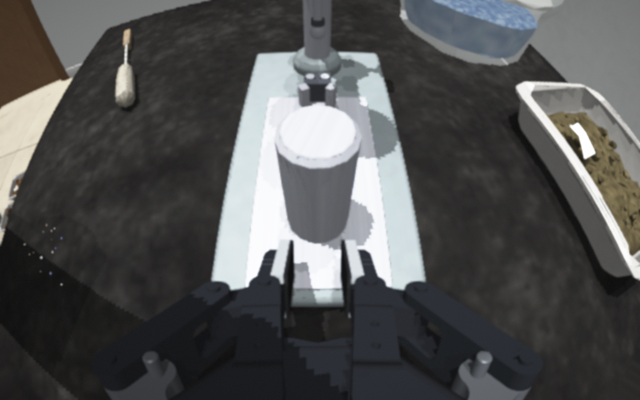

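```bash
python3 -m handwheel '{"delta_pos":[[0.01,0.06,0],[0.019,0.11,0],[0.026,0.15,0],[0.035,0.2,0],[0.047,0.27,0],[0.059,0.34,0],[0.07,0.4,0],[0.08,0.46,0],[0.09,0.51,0],[0.098,0.56,0],[0.105,0.6,0],[0.105,0.6,0]],"twist":[[0,0,0],[0,0,0],[0,0,0],[0,0,0],[0,0,0],[0,0,0],[0,0,0],[0,0,0],[0,0,0],[0,0,0],[0,0,0],[0,0,0]]}'
python3 - <<'E'
from plan import *
from workcell import viewer
import pickle
o=ctrl.observe(); print(o["position"],o["ft_force"],o["width"])
w=viewer.capture("wrist"); cv2.imwrite("pics/w9.png",w["color"][:,:,::-1]); pickle.dump(w,open("w9.pkl","wb"))
w=viewer.capture("scene"); crop(w["color"],150,150,240,180,3.3,"pics/s9.png")
E
```

```text
time_s: 10.1
position: [545.2, 106.2, 46.8]
eef_rot: [0.665, 0.353, 0.612, 0.242]
ft_force: [0.8, -3.2, 0.1]
width: 24.1
[545.20940758 106.23723667  46.80417647] [ 0.7685363  -3.22563707  0.07171441] 24.101894218349045
```

View pics/s9.png

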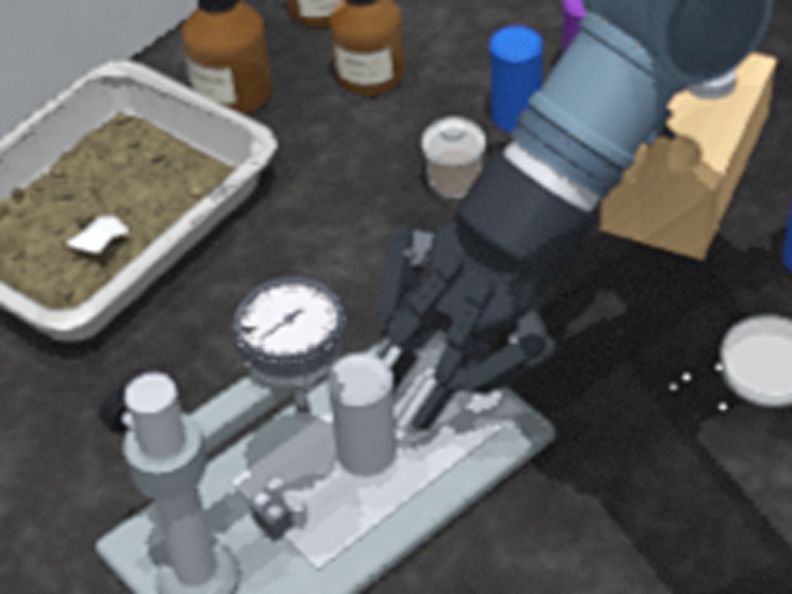

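View pics/w9.png

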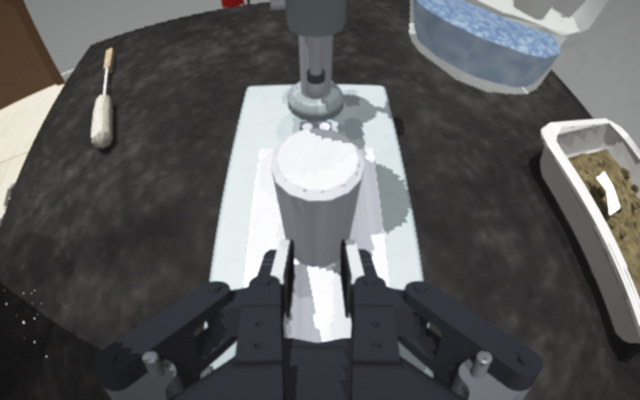

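```bash
python3 -m handwheel '{"delta_pos":[[0.007,0.04,0],[0.014,0.08,0],[0.021,0.12,0],[0.028,0.16,0],[0.035,0.2,0],[0.04,0.23,0],[0.046,0.26,0],[0.046,0.26,0]],"twist":[[0,0,0],[0,0,0],[0,0,0],[0,0,0],[0,0,0],[0,0,0],[0,0,0],[0,0,0]]}'
python3 - <<'E'
from plan import *
from workcell import viewer
import pickle
o=ctrl.observe(); print(o["position"],o["ft_force"],o["width"])
w=viewer.capture("scene"); crop(w["color"],150,200,160,120,5,"pics/s10.png")
E
```

```text
time_s: 11.0
position: [549.6, 131.1, 46.7]
eef_rot: [0.665, 0.353, 0.612, 0.241]
ft_force: [-2.1, -7.2, 4.0]
width: 23.8
[549.63894188 131.14059576  46.65367151] [-2.11502373 -7.16461875  4.0418578 ] 23.81846299262169
```

View pics/s10.png

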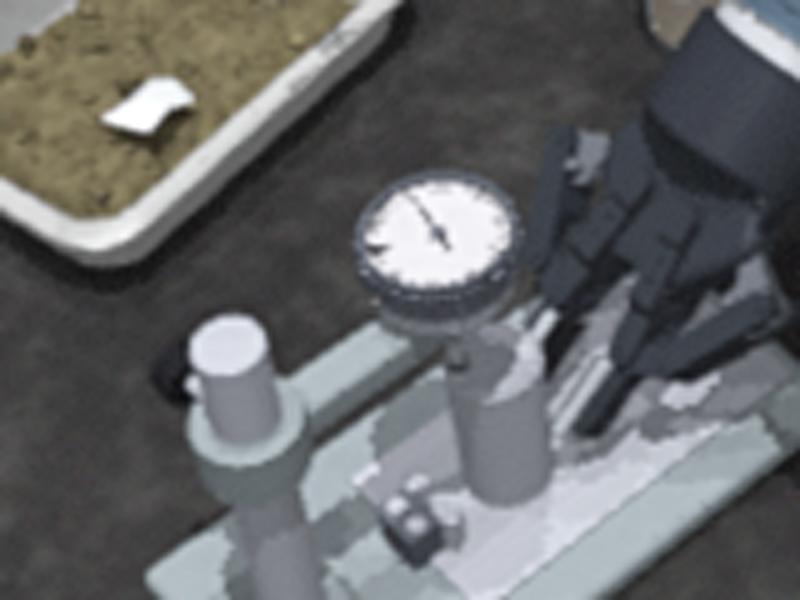

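```bash
python3 -m handwheel '{"delta_pos":[[0.003,0.015,0],[0.005,0.03,0],[0.008,0.045,0],[0.01,0.06,0],[0.012,0.07,0],[0.012,0.07,0]],"twist":[[0,0,0],[0,0,0],[0,0,0],[0,0,0],[0,0,0],[0,0,0]]}'
python3 - <<'E'
from plan import *
from workcell import viewer
import pickle
o=ctrl.observe(); print(o["position"],o["ft_force"],o["width"])
w=viewer.capture("scene"); crop(w["color"],150,200,160,120,5,"pics/s11.png")
w=viewer.capture("wrist"); cv2.imwrite("pics/w11.png",w["color"][:,:,::-1])
E
```

```text
time_s: 11.65
position: [550.8, 138.5, 46.5]
eef_rot: [0.665, 0.353, 0.612, 0.241]
ft_force: [-1.0, -6.0, 2.5]
width: 24.0
[550.82448719 138.52121112  46.51199627] [-0.98179146 -6.03084425  2.49885068] 24.014153226179694
```

View pics/s11.png

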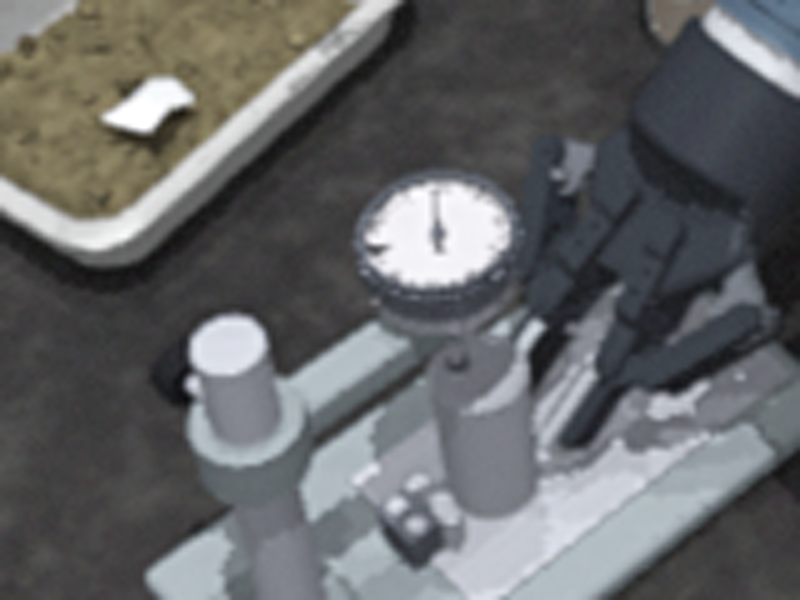

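View pics/w11.png

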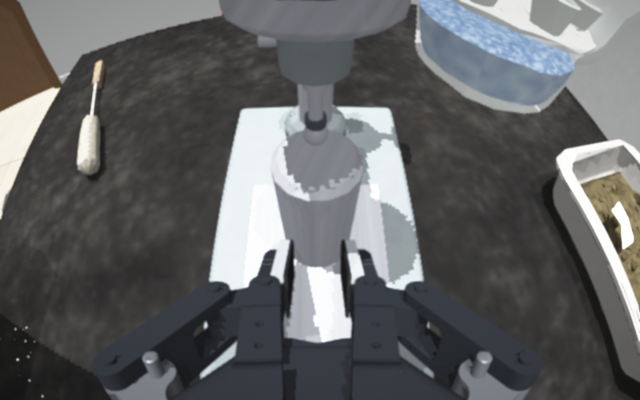

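```bash
python3 -m handwheel '{"delta_pos":[[0.003,0.015,0],[0.005,0.03,0],[0.008,0.045,0],[0.01,0.055,0],[0.01,0.055,0]],"twist":[[0,0,0],[0,0,0],[0,0,0],[0,0,0],[0,0,0]]}'
python3 -m handwheel '{"delta_pos":[[0.001,0.007,0],[0.002,0.014,0],[0.003,0.02,0],[0.003,0.02,0]],"twist":[[0,0,0],[0,0,0],[0,0,0],[0,0,0]]}'
```

```text
time_s: 12.25
position: [551.7, 144.1, 46.5]
eef_rot: [0.665, 0.353, 0.612, 0.241]
ft_force: [-0.6, -6.7, 2.8]
width: 24.1
time_s: 12.65
position: [552.1, 146.0, 46.5]
eef_rot: [0.665, 0.353, 0.612, 0.241]
ft_force: [-1.4, -7.6, 3.2]
width: 24.2
```

```bash
python3 -m handwheel '{"delta_pos":[[0.001,0.007,0],[0.002,0.01,0],[0.002,0.01,0]],"twist":[[0,0,0],[0,0,0],[0,0,0]]}'
python3 - <<'E'
from plan import *
from workcell import viewer
import pickle
o=ctrl.observe(); print(o["position"],o["ft_force"],o["width"])
w=viewer.capture("scene"); crop(w["color"],150,200,160,120,5,"pics/s12.png")
w=viewer.capture("wrist"); crop(w["color"],220,80,200,200,3,"pics/w12.png")
E
```

```text
time_s: 12.95
position: [552.2, 146.7, 46.4]
eef_rot: [0.665, 0.353, 0.612, 0.241]
ft_force: [-1.6, -9.0, 4.1]
width: 24.1
[552.20631539 146.66465339  46.43092906] [-1.59994457 -8.95364439  4.07569508] 24.088147795864128
```

View pics/s12.png

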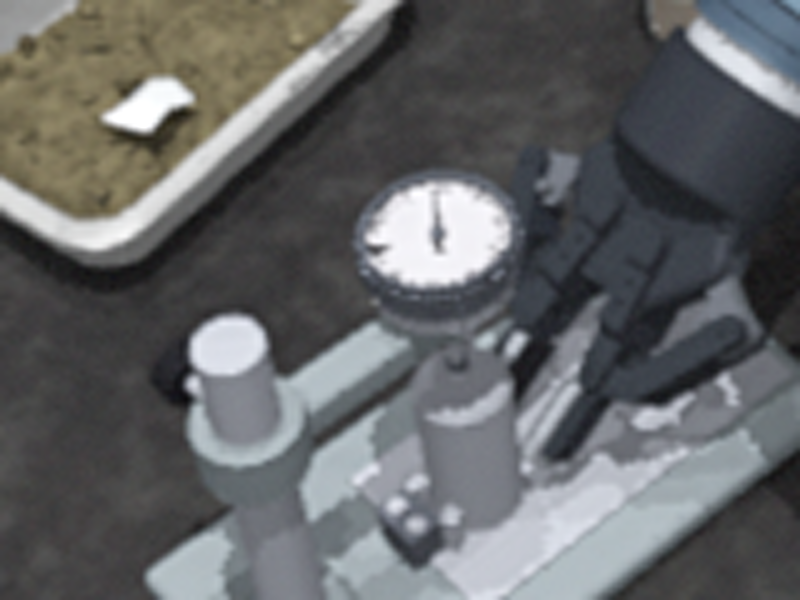

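View pics/w12.png

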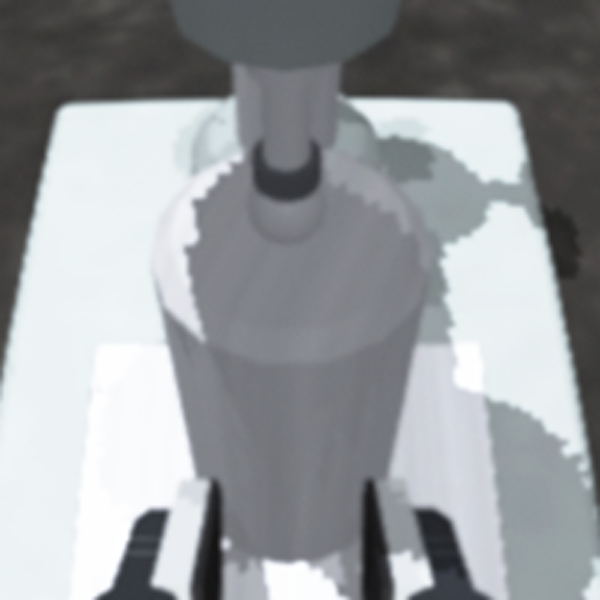

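```bash
python3 -m handwheel '{"delta_pos":[[0.001,0.005,0],[0.001,0.01,0],[0.001,0.01,0]],"twist":[[0,0,0],[0,0,0],[0,0,0]]}'
python3 -m handwheel '{"delta_pos":[[0.001,0.005,0],[0.001,0.01,0],[0.001,0.01,0]],"twist":[[0,0,0],[0,0,0],[0,0,0]]}'
```

```text
time_s: 13.35
position: [552.3, 147.0, 46.4]
eef_rot: [0.665, 0.353, 0.612, 0.24]
ft_force: [-3.3, -14.3, 6.7]
width: 24.1
time_s: 13.65
position: [552.3, 147.3, 46.4]
eef_rot: [0.665, 0.353, 0.612, 0.24]
ft_force: [-6.3, -18.8, 9.2]
width: 24.0
```

```bash
python3 -m handwheel '{"delta_pos":[[-0.002,-0.01,0],[-0.003,-0.02,0],[-0.005,-0.03,0],[-0.01,-0.06,0],[-0.035,-0.2,0]],"twist":[[0,0,0],[0,0,0],[0,0,0],[0,0,0],[0,0,0]]}'
python3 - <<'E'
from plan import *
from workcell import viewer
import pickle
o=ctrl.observe(); print(o["position"],o["ft_force"],o["width"])
w=viewer.capture("scene"); crop(w["color"],150,200,160,120,5,"pics/s13.png")
w=viewer.capture("wrist"); crop(w["color"],220,80,200,200,3,"pics/w13.png")
pickle.dump(w,open("w13.pkl","wb"))
E
```

```text
time_s: 14.15
position: [547.5, 131.1, 46.3]
eef_rot: [0.664, 0.353, 0.613, 0.243]
ft_force: [0.4, -0.7, 0.4]
width: 24.1
[547.4647195  131.07367816  46.33434232] [ 0.43818321 -0.66542095  0.38005608] 24.090663435793306
```

View pics/s13.png

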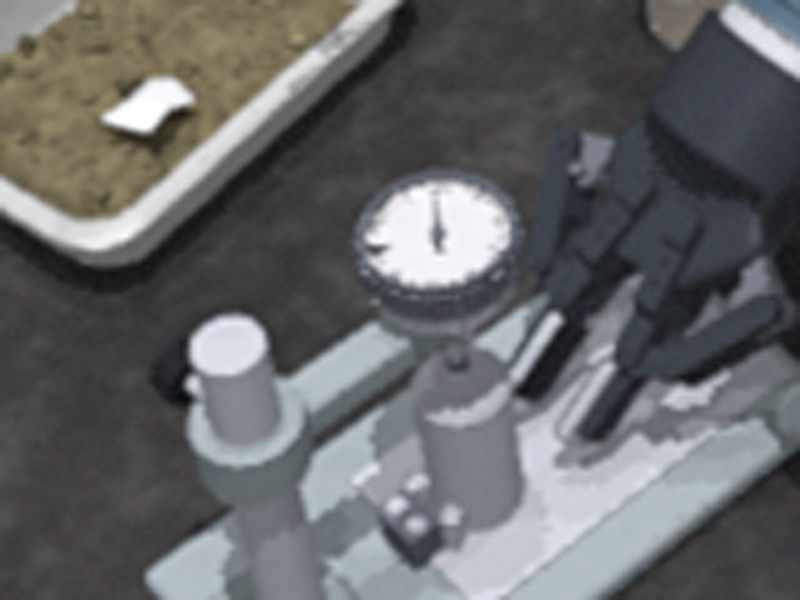

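View pics/w13.png

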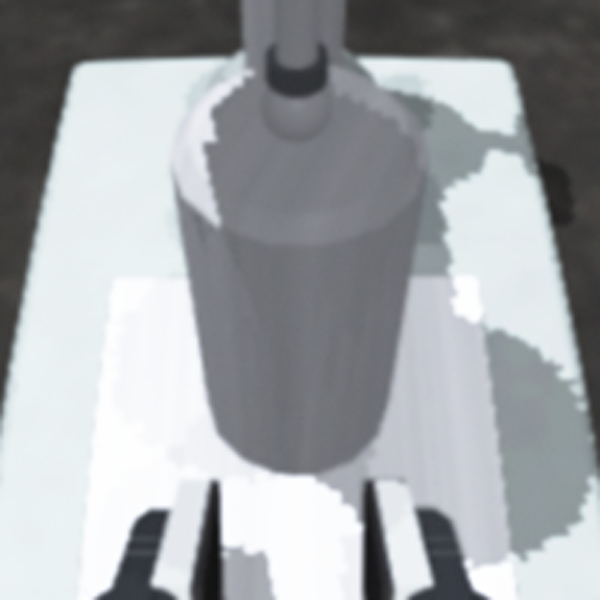

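```bash
python3 -m handwheel '{"delta_pos":[[0,0,0],[0,0,0],[0,0,0],[0.007,0.04,0],[0.014,0.08,0],[0.016,0.09,0],[0.016,0.09,0]],"twist":[[0,0,0],[0,0,0],[0,0,0],[0,0,0],[0,0,0],[0,0,0],[0,0,0]]}' 0 40
python3 -m handwheel '{"delta_pos":[[0.002,0.01,0],[0.003,0.02,0],[0.003,0.02,0]],"twist":[[0,0,0],[0,0,0],[0,0,0]]}'
python3 -m handwheel '{"delta_pos":[[0.002,0.01,0],[0.003,0.02,0],[0.003,0.02,0]],"twist":[[0,0,0],[0,0,0],[0,0,0]]}'
```

```text
time_s: 14.95
position: [550.0, 139.3, 46.5]
eef_rot: [0.664, 0.353, 0.612, 0.242]
ft_force: [0.5, 0.2, -0.4]
width: -0.1
time_s: 15.25
position: [550.5, 140.9, 46.4]
eef_rot: [0.665, 0.353, 0.612, 0.242]
ft_force: [0.1, 0.5, 0.4]
width: 0.2
time_s: 15.55
position: [550.8, 141.7, 46.3]
eef_rot: [0.665, 0.353, 0.612, 0.241]
ft_force: [-3.0, -6.9, 4.1]
width: -0.2
```

```bash
python3 -m handwheel '{"delta_pos":[[0.001,0.005,0],[0.001,0.01,0],[0.001,0.01,0]],"twist":[[0,0,0],[0,0,0],[0,0,0]]}'
python3 -m handwheel '{"delta_pos":[[0.0,0.005,0],[0.001,0.005,0],[0.001,0.005,0]],"twist":[[0,0,0],[0,0,0],[0,0,0]]}'
```

```text
time_s: 15.85
position: [550.9, 141.9, 46.3]
eef_rot: [0.665, 0.353, 0.613, 0.24]
ft_force: [-5.7, -13.4, 6.7]
width: -0.2
time_s: 16.15
position: [551.0, 142.0, 46.3]
eef_rot: [0.665, 0.353, 0.613, 0.24]
ft_force: [-6.8, -15.2, 8.5]
width: -0.5
```

```bash
python3 -m handwheel '{"delta_pos":[[-0.002,-0.01,0],[-0.003,-0.02,0],[-0.009,-0.05,0],[-0.035,-0.2,0],[-0.08,-0.45,0],[-0.13,-0.75,0.1],[-0.13,-0.75,0.4],[-0.13,-0.75,0.8],[-0.13,-0.75,1],[-0.13,-0.75,1]],"twist":[[0,0,0],[0,0,0],[0,0,0],[0,0,0],[0,0,0],[0,0,0],[0,0,0],[0,0,0],[0,0,0],[0,0,0]]}'
python3 - <<'E'
from plan import *
from workcell import viewer
import pickle
o=ctrl.observe(); print(o["position"],o["ft_force"],o["width"],o["joint_pos"].round(2))
w=viewer.capture("scene"); pickle.dump(w,open("s14.pkl","wb")); crop(w["color"],200,210,80,60,10,"pics/s14.png")
w=viewer.capture("wrist"); cv2.imwrite("pics/w14.png",w["color"][:,:,::-1]); pickle.dump(w,open("w14.pkl","wb"))
print(tw(tiltR(0,-1),rot(o["eef_rot"])).round(3))
E
```

```text
time_s: 17.15
position: [539.9, 68.7, 149.3]
eef_rot: [0.667, 0.352, 0.611, 0.243]
ft_force: [-0.0, 0.0, -0.7]
width: 0.1
[539.87116416  68.73413293 149.28044877] [-3.12031938e-04  3.12252513e-02 -7.23221961e-01] 0.11227389108841394 [-0.43  0.5  -0.3   1.06  0.84  1.19]
[-0.546  0.1   -0.001]
```

View pics/s14.png

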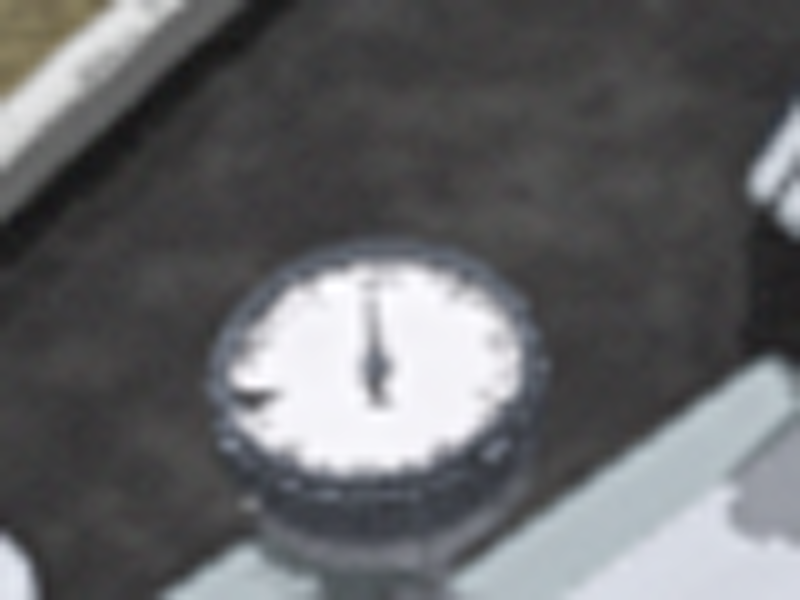

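View pics/w14.png

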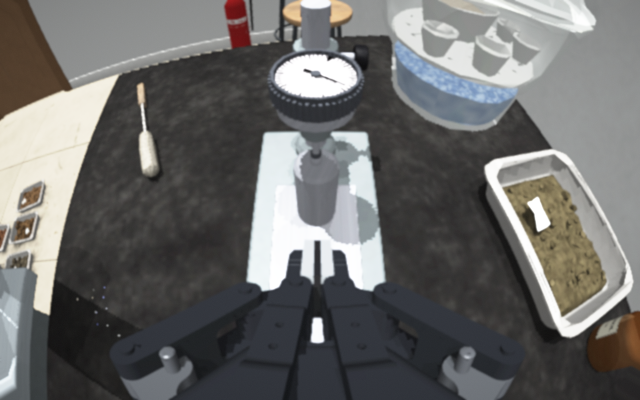

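Run:
```python
from plan import *
import pickle
def ang(w,c,tips,z,fish):
    C=atz(w,[c],z,fish)[0]
    for n,u in tips:
        d=(atz(w,[u],z,fish)[0]-C)[:2]; a=-np.degrees(np.arctan2(d@gy[:2],d@gx[:2])); print(n,"cw deg",a.round(1),"r",np.hypot(*d).round(1), C.round(1))
s=pickle.load(open("s14.pkl","rb")); q=lambda x,y:((x+.5)/10-.5+200,(y+.5)/10-.5+210)
ang(s,q(376,366),[("pointer",q(371,283)),("wedge",q(262,401))],183,False)
w=pickle.load(open("w6.pkl","rb")); q=lambda x,y:((x+.5)/5-.5+240,(y+.5)/5-.5+10)
ang(w,q(398,272),[("pointer0",q(388,110)),("wedge",q(480,145)),("wedgeout",q(505,100))],183,True)
w=pickle.load(open("w14.pkl","rb"))
ang(w,(316,73.5),[("pointer",(343,80)),("wedge",(335,60))],183,True)
```

```text
pointer cw deg 125.1 r 19.5 [556.3 173.1 183. ]
wedge cw deg 21.0 r 20.7 [556.3 173.1 183. ]
pointer0 cw deg -2.4 r 20.3 [557.  174.3 183. ]
wedge cw deg 26.3 r 17.6 [557.  174.3 183. ]
wedgeout cw deg 25.4 r 24.3 [557.  174.3 183. ]
pointer cw deg 112.4 r 17.0 [557.2 173.1 183. ]
wedge cw deg 37.2 r 19.9 [557.2 173.1 183. ]
```

```bash
python3 -m handwheel '{"delta_pos":[[0,0,0.4],[0,0,0.8],[0,0,1],[0,0,1],[0,0,1],[0,0,1],[0,0,1],[0,0,1],[0,0,1]],"twist":[[0,0,0],[-0.09,0.016,0],[-0.18,0.033,0],[-0.27,0.05,0],[-0.36,0.066,0],[-0.45,0.082,0],[-0.546,0.1,0],[-0.546,0.1,0],[-0.546,0.1,0]]}' 80
python3 -m handwheel '{"delta_pos":[[0.06,0.35,0],[0.12,0.7,0],[0.166,1,0],[0.166,1,0],[0.166,1,0],[0.166,1,0],[0.166,1,0],[0.166,1,0]],"twist":[[0,0,0.08],[0,0,0.16],[0,0,0.25],[0,0,0.34],[0,0,0.43],[0,0,0.52],[0,0,0.556],[0,0,0.556]]}'
python3 - <<'E'
from plan import *
from workcell import viewer
import pickle
o=ctrl.observe(); print(o["position"],o["ft_force"],o["width"],o["joint_pos"].round(2)); print(rot(o["eef_rot"]).as_matrix().round(3))
w=viewer.capture("wrist"); cv2.imwrite("pics/w15.png",w["color"][:,:,::-1]); pickle.dump(w,open("w15.pkl","wb"))
E
```

```text
time_s: 18.15
position: [537.3, 70.3, 244.6]
eef_rot: [0.702, 0.062, 0.707, -0.061]
ft_force: [-0.0, -0.2, -0.7]
width: 80.4
time_s: 18.95
position: [554.3, 167.6, 245.2]
eef_rot: [0.663, -0.24, 0.667, 0.241]
ft_force: [0.1, 0.3, -0.0]
width: 80.1
[554.29562912 167.58995481 245.15967498] [ 0.07941145  0.28251878 -0.02546807] 80.05749001688183 [ 0.18  0.39  0.11  1.3  -0.    1.06]
[[-0.007 -0.64   0.769]
 [-0.002  0.769  0.64 ]
 [-1.     0.003 -0.006]]
```

View pics/w15.png

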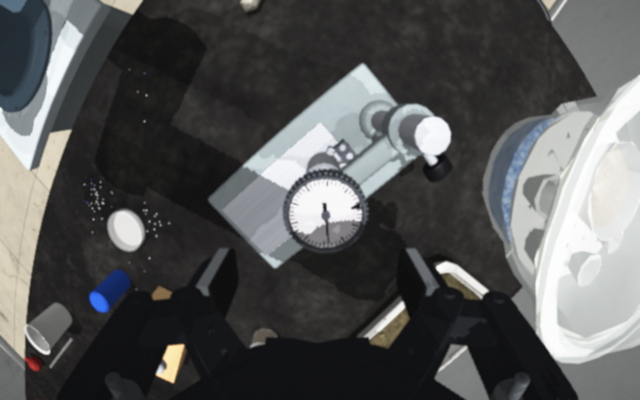

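Run:
```python
import pickle
from h import *
w=pickle.load(open("w15.pkl","rb")); crop(w["color"],275,160,100,100,8,"pics/w15c.png")
```

```text
(no output)
```

View pics/w15c.png

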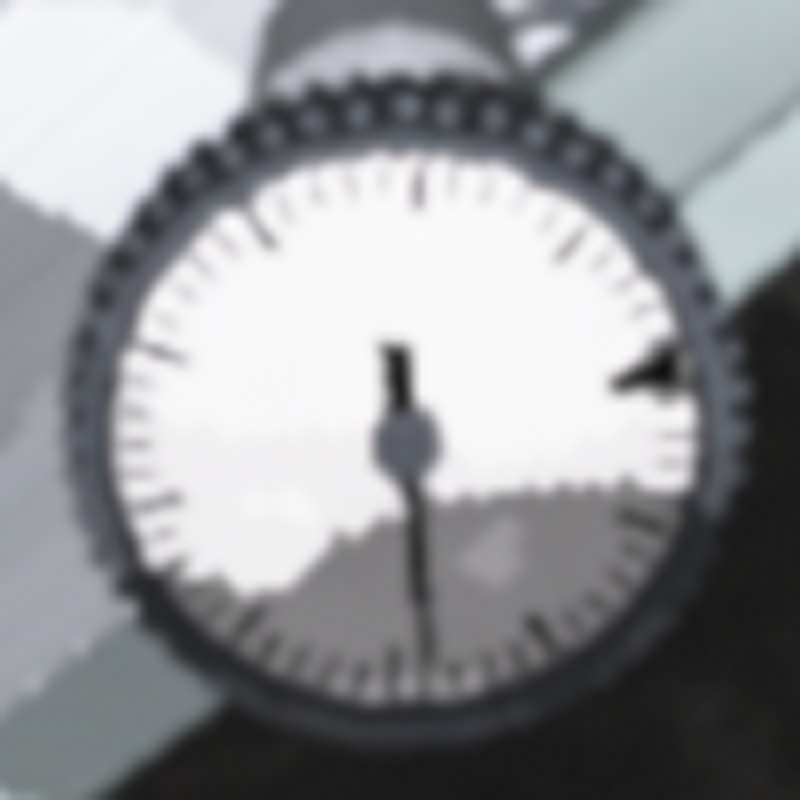

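Run:
```python
from plan import *
import pickle
w=pickle.load(open("w15.pkl","rb")); q=lambda x,y:((x+.5)/8-.5+275,(y+.5)/8-.5+160)
def A(C,u,z):
    d=(atz(w,[q(*u)],z,True)[0]-C)[:2]; return -np.degrees(np.arctan2(d@gy[:2],d@gx[:2])).round(1),np.hypot(*d).round(1)
for zh in (182,184,186):
    C=atz(w,[q(407,443)],zh,True)[0]; print(zh,C.round(1))
    for zf in (176,178,180,182):
        print(zf,"wedge",A(C,(615,385),zf),A(C,(680,364),zf),"pointer",A(C,(430,655),zf), "tail",A(C,(397,345),zf),"maj opp",A(C,(418,185),zf),A(C,(157,350),zf),A(C,(640,520),zf),A(C,(540,630),zf),A(C,(245,630),zf))
print("bezel outer", [atz(w,[q(*u)],184,True)[0].round(1) for u in ((75,420),(745,420),(405,750))])
```

```text
182 [557.2 174.8 182. ]
176 wedge (np.float64(30.6), np.float64(18.3)) (np.float64(28.4), np.float64(24.1)) pointer (np.float64(124.3), np.float64(22.6)) tail (np.float64(-56.4), np.float64(6.7)) maj opp (np.float64(-47.2), np.float64(20.8)) (np.float64(-123.4), np.float64(22.2)) (np.float64(64.9), np.float64(22.7)) (np.float64(99.1), np.float64(23.4)) (np.float64(165.5), np.float64(24.5))
178 wedge (np.float64(28.4), np.float64(18.2)) (np.float64(26.7), np.float64(24.0)) pointer (np.float64(124.2), np.float64(21.7)) tail (np.float64(-56.1), np.float64(7.4)) maj opp (np.float64(-47.4), np.float64(21.3)) (np.float64(-121.7), np.float64(22.2)) (np.float64(63.3), np.float64(22.2)) (np.float64(98.2), np.float64(22.6)) (np.float64(166.6), np.float64(23.7))
180 wedge (np.float64(26.1), np.float64(18.1)) (np.float64(25.0), np.float64(23.9)) pointer (np.float64(124.1), np.float64(20.7)) tail (np.float64(-55.8), np.float64(8.0)) maj opp (np.float64(-47.6), np.float64(21.8)) (np.float64(-119.9), np.float64(22.3)) (np.float64(61.6), np.float64(21.6)) (np.float64(97.3), np.float64(21.7)) (np.flo
[... 2803 characters left out ...]
loat64(-56.4), np.float64(6.6)) maj opp (np.float64(-47.2), np.float64(20.3)) (np.float64(-123.5), np.float64(21.7)) (np.float64(65.0), np.float64(22.3)) (np.float64(99.1), np.float64(23.0)) (np.float64(165.4), np.float64(24.1))
182 wedge (np.float64(28.5), np.float64(17.8)) (np.float64(26.8), np.float64(23.5)) pointer (np.float64(124.2), np.float64(21.2)) tail (np.float64(-56.1), np.float64(7.2)) maj opp (np.float64(-47.4), np.float64(20.8)) (np.float64(-121.8), np.float64(21.8)) (np.float64(63.4), np.float64(21.8)) (np.float64(98.3), np.float64(22.1)) (np.float64(166.5), np.float64(23.3))
bezel outer [array([534.3, 159.2, 184. ]), array([577.1, 194.9, 184. ]), array([575.1, 153.4, 184. ])]
```

```bash
python3 -m handwheel '{"delta_pos":[[0.023,0.06,-0.1],[0.023,0.06,-0.25],[0.023,0.06,-0.25],[0.023,0.06,-0.25]],"twist":[[0,0,0],[0,0,0],[0,0,0],[0,0,0]]}'
python3 - <<'E'
from plan import *
from workcell import viewer
import pickle
o=ctrl.observe(); print(o["position"],o["ft_force"],o["width"],o["joint_pos"].round(2)); print(rot(o["eef_rot"]).as_matrix().round(3))
w=viewer.capture("wrist"); crop(w["color"],200,160,240,180,3.3,"pics/w16.png"); pickle.dump(w,open("w16.pkl","wb"))
E
```

```text
time_s: 19.4
position: [556.3, 175.3, 220.6]
eef_rot: [0.662, -0.241, 0.667, 0.241]
ft_force: [0.9, -1.0, 0.0]
width: 79.9
[556.32062478 175.25068164 220.63757175] [ 0.93893586 -0.97451929  0.02732065] 79.91530138336717 [ 0.2   0.41  0.07  1.24 -0.    1.07]
[[-0.006 -0.641  0.767]
 [-0.003  0.767  0.641]
 [-1.     0.002 -0.007]]
```

View pics/w16.png

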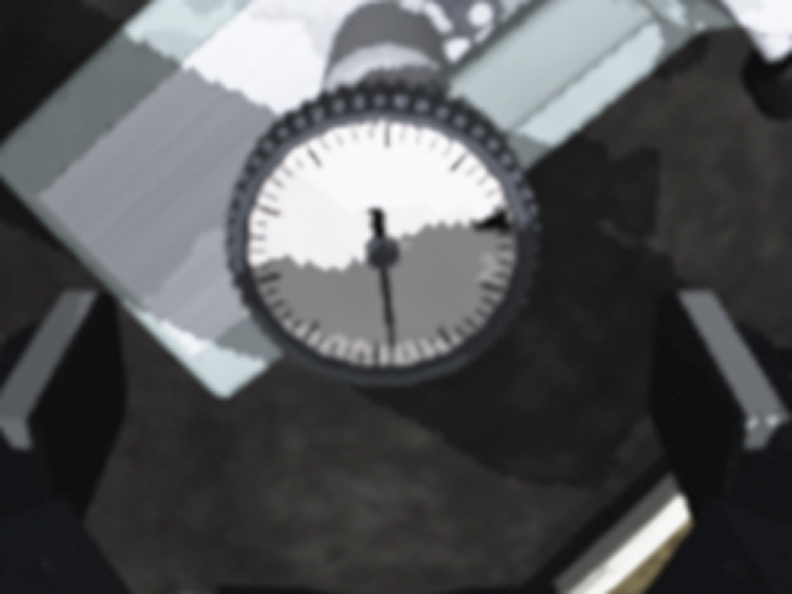

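Run:
```python
from plan import *
import pickle
w=pickle.load(open("w16.pkl","rb"))
P=np.array([556.32,175.25,0]); 
uv=proj(w,[P+[0,0,z] for z in (220,209,184,175)],True); print(uv, (uv-[200,160])*3.3)
q=lambda x,y:((x+.5)/3.3-.5+200,(y+.5)/3.3-.5+160)
print([atz(w,[q(382,250)],z,True)[0].round(1) for z in (183,185)])
print([atz(w,[q(*u)],184,True)[0].round(1) for u in ((228,240),(540,240),(385,385))])
```

```text
[[313.76121905 266.29770944]
 [314.08983824 255.81961995]
 [314.70937245 236.13239649]
 [314.89734946 230.17598972]] [[375.41202285 350.78244114]
 [376.49646618 316.20474584]
 [378.5409291  251.23690843]
 [379.16125321 231.58076607]]
[array([556.6, 175.5, 183. ]), array([556.1, 176.2, 185. ])]
[array([533.8, 159.3, 184. ]), array([577. , 195.6, 184. ]), array([575. , 154.3, 184. ])]
```

```bash
python3 -m handwheel '{"delta_pos":[[-0.008,-0.006,-0.15],[-0.008,-0.006,-0.3],[-0.008,-0.006,-0.42],[-0.008,-0.006,-0.48],[-0.008,-0.006,-0.48]],"twist":[[0,0,0],[0,0,0],[0,0,0],[0,0,0],[0,0,0]]}'
python3 - <<'E'
from plan import *
from workcell import viewer
import pickle
o=ctrl.observe(); print(o["position"],o["ft_force"],o["width"])
w=viewer.capture("wrist"); crop(w["color"],200,160,240,180,3.3,"pics/w17.png"); pickle.dump(w,open("w17.pkl","wb"))
E
```

```text
time_s: 19.95
position: [555.6, 174.6, 172.7]
eef_rot: [0.662, -0.242, 0.667, 0.241]
ft_force: [0.8, 0.2, -0.4]
width: 79.7
[555.56583072 174.63976232 172.72754477] [ 0.83961305  0.21507085 -0.3619264 ] 79.66764130309265
```

View pics/w17.png

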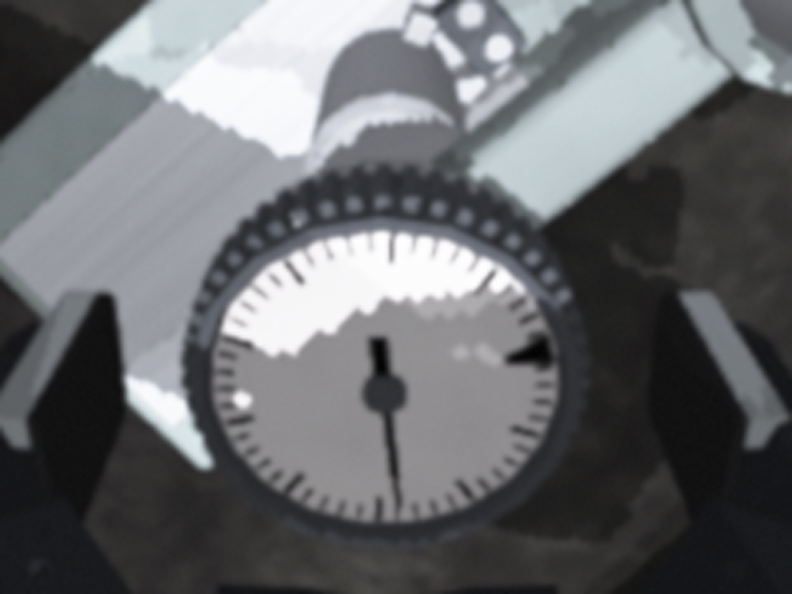

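```bash
python3 - <<'E'
from plan import *
import pickle
w=pickle.load(open("w17.pkl","rb")); Ry=rot(ctrl.observe()["eef_rot"]).apply([0,1,0])
P=np.array([555.57,174.64,0])
print((proj(w,[P+[0,0,184]],True)-[200,160])*3.3)
for z in (172,167,162): print(z,(proj(w,[P+11*Ry+[0,0,z]],True)-[200,160])*3.3)
q=lambda x,y:((x+.5)/3.3-.5+200,(y+.5)/3.3-.5+160)
C=atz(w,[q(384,392)],184,True)[0];print(C)
E
python3 -m handwheel '{"delta_pos":[[0,0,0],[0,0,0],[0,0,0],[0,0,0]],"twist":[[0,0,0],[0,0,0],[0,0,0],[0,0,0]]}' 50 25
```

```text
[[374.13406828 393.80302227]]
172 [[375.09056202 284.7516028 ]]
167 [[375.62480181 269.88451262]]
162 [[376.1288636  255.87523675]]
[556.17554656 175.78833667 184.        ]
time_s: 20.4
position: [555.7, 174.0, 174.5]
eef_rot: [0.663, -0.242, 0.667, 0.241]
ft_force: [-3.7, -2.7, 5.3]
width: 57.1
```

```bash
python3 -m handwheel '{"delta_pos":[[0,0,0],[0,0,0],[0,0,0],[0,0,0],[0,0,0],[0,0,0],[0,0,0],[0,0,0],[0,0,0]],"twist":[[0,0,-0.03],[0,0,-0.1],[0,0,-0.17],[0,0,-0.24],[0,0,-0.31],[0,0,-0.38],[0,0,-0.45],[0,0,-0.5],[0,0,-0.5]]}'
python3 - <<'E'
from plan import *
from workcell import viewer
import pickle
o=ctrl.observe(); print(o["position"],o["ft_force"],o["wrist_torque"],o["width"])
w=viewer.capture("wrist"); crop(w["color"],200,160,240,180,3.3,"pics/w18.png"); pickle.dump(w,open("w18.pkl","wb"))
E
```

```text
time_s: 21.3
position: [556.3, 174.2, 174.5]
eef_rot: [0.705, 0.032, 0.708, -0.031]
ft_force: [-1.8, -2.7, 5.5]
width: 57.0
[556.27794577 174.23537269 174.50225716] [-1.81446561 -2.72437995  5.51120949] [-0.52467147  0.6390497  -0.05013889] 56.974638562991146
```

View pics/w18.png

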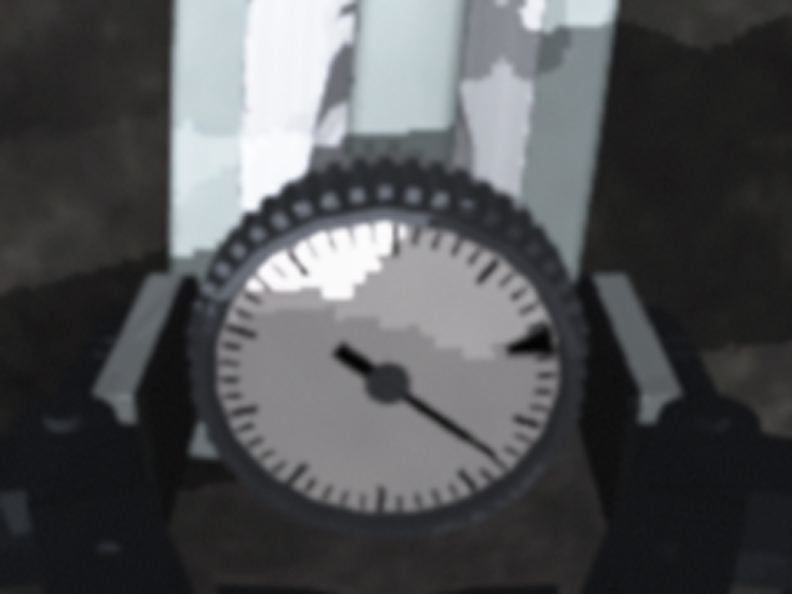

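```bash
cat > ang.py <<'E'
from plan import *
import pickle
def rep(fn,q,hub,pt,wts):
    w=pickle.load(open(fn,"rb"))
    for zh,zp,zf in ((184,182,180),(184,183,182),(182,181,178),(183,181,180)):
        C=atz(w,[q(*hub)],zh,True)[0]
        def A(u,z):
            d=(atz(w,[q(*u)],z,True)[0]-C)[:2]; return round(float(-np.degrees(np.arctan2(d@gy[:2],d@gx[:2]))),1),round(float(np.hypot(*d)),1)
        print(zh,zp,zf,C.round(1),"ptr",A(pt,zp),"wedge",[A(u,zf) for u in wts])
E
python3 - <<'E'
from ang import *
q=lambda x,y:((x+.5)/3.3-.5+200,(y+.5)/3.3-.5+160)
rep("w17.pkl",q,(384,392),(400,510),[(508,358),(545,351)])
rep("w18.pkl",q,(388,383),(500,460),[(508,350),(547,340)])
E
```

```text
184 182 180 [556.2 175.8 184. ] ptr (124.3, 22.7) wedge [(30.3, 17.6), (30.0, 22.9)]
184 183 182 [556.2 175.8 184. ] ptr (124.1, 21.9) wedge [(26.4, 17.6), (27.0, 22.8)]
182 181 178 [557.  174.8 182. ] ptr (124.1, 22.3) wedge [(30.2, 17.9), (29.9, 23.3)]
183 181 180 [556.6 175.3 183. ] ptr (124.3, 22.9) wedge [(28.3, 17.7), (28.4, 23.0)]
184 182 180 [557.2 176.  184. ] ptr (127.4, 22.4) wedge [(75.5, 17.2), (74.1, 22.9)]
184 183 182 [557.2 176.  184. ] ptr (126.2, 21.8) wedge [(71.6, 17.2), (71.1, 22.8)]
182 181 178 [557.1 174.7 182. ] ptr (126.2, 22.1) wedge [(75.4, 17.5), (74.0, 23.3)]
183 181 180 [557.2 175.4 183. ] ptr (127.4, 22.5) wedge [(73.5, 17.4), (72.6, 23.1)]
```

```bash
python3 -m handwheel '{"delta_pos":[[0,0,0],[0,0,0],[0,0,0],[0,0,0],[0,0,0],[0,0,0],[0,0,0],[0,0,0],[0,0,0],[0,0,0]],"twist":[[0,0,-0.03],[0,0,-0.1],[0,0,-0.17],[0,0,-0.24],[0,0,-0.31],[0,0,-0.38],[0,0,-0.45],[0,0,-0.52],[0,0,-0.57],[0,0,-0.57]]}'
python3 - <<'E'
from plan import *
from workcell import viewer
import pickle
o=ctrl.observe(); print(o["position"],o["ft_force"],o["wrist_torque"],o["width"],o["joint_pos"].round(2))
w=viewer.capture("wrist"); crop(w["color"],250,210,130,130,6,"pics/w19.png"); pickle.dump(w,open("w19.pkl","wb"))
E
```

```text
time_s: 22.35
position: [556.9, 173.9, 174.5]
eef_rot: [0.623, 0.335, 0.624, -0.333]
ft_force: [-2.1, -4.3, 6.7]
width: 57.1
[556.85881197 173.94590811 174.51780429] [-2.06076976 -4.2704364   6.74634714] [-0.74263084  0.29595676 -0.00192013] 57.09075076757347 [ 0.19  0.42 -0.03  1.12  0.    2.75]
```

View pics/w19.png

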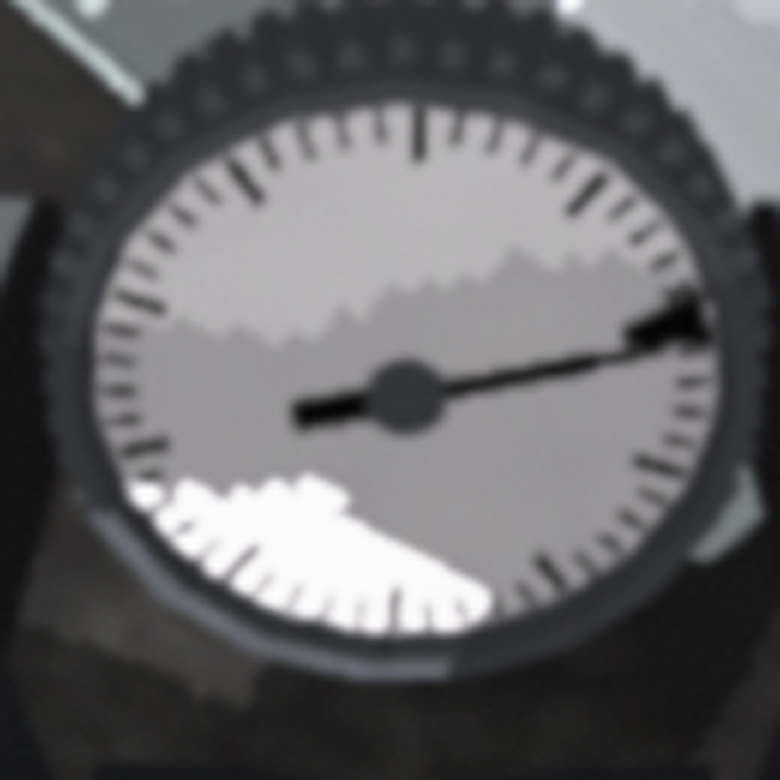

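```bash
cat > ticks.py <<'E'
from plan import *
import pickle
from scipy.optimize import least_squares
def run(w,q,ticks,wedge,tail,tip,hub,z=180):
    T=np.array([atz(w,[q(*u)],z,True)[0][:2] for u in ticks]); W=atz(w,[q(*wedge)],z,True)[0][:2]
    def loc(P): P=np.atleast_2d(P); return np.c_[P@gx[:2],-(P@gy[:2])]  # cw-positive angle
    C0=T.mean(0)
    def f(p):
        d=loc(T-p[:2]); a=np.arctan2(d[:,1],d[:,0]); r=np.hypot(*d.T)
        k=np.round((a-p[3])/(np.pi/5)); e=a-p[3]-k*np.pi/5
        return np.r_[e*p[2],r-p[2]]
    dW=loc(W-C0)[0]; r=least_squares(f,[*C0,21,np.arctan2(dW[1],dW[0])])
    p=r.x; dW=loc(W-p[:2])[0]
    tl,tp,hb=[atz(w,[q(*u)],z+3,True)[0][:2] for u in (tail,tip,hub)]
    A=lambda v:np.degrees(np.arctan2(v[1],v[0])).round(1)
    print("centre",p[:2].round(2),"r",p[2].round(2),"phase(tick fit)",np.degrees(p[3]).round(1),"wedge direct",A(dW),np.hypot(*dW).round(1),"ptr tail-tip",A(loc(tp-tl)[0]),"hub-tip",A(loc(tp-hb)[0]),np.hypot(*(tp-hb)).round(1),"rms",np.sqrt((r.fun**2).mean()).round(2),"hub off",loc(hb-p[:2]).round(1))
E
python3 - <<'E'
from ticks import *
w=pickle.load(open("w19.pkl","rb")); q=lambda x,y:((x+.5)/6-.5+250,(y+.5)/6-.5+210)
run(w,q,[(250,183),(419,132),(588,193),(140,303),(150,450),(240,568),(396,605),(548,572),(655,465)],(675,325),(297,415),(640,350),(406,397))
w=pickle.load(open("w15.pkl","rb")); q=lambda x,y:((x+.5)/8-.5+275,(y+.5)/8-.5+160)
run(w,q,[(418,185),(263,228),(571,243),(160,350),(160,503),(245,630),(395,665),(543,632),(640,520)],(660,370),(397,347),(430,655),(407,443))
E
```

```text
centre [556.45 174.47] r 21.86 phase(tick fit) 120.8 wedge direct 121.2 21.7 ptr tail-tip 124.1 hub-tip 123.7 18.3 rms 0.28 hub off [[0.8 0.9]]
centre [557.27 174.6 ] r 21.9 phase(tick fit) 24.6 wedge direct 24.7 22.3 ptr tail-tip 124.1 hub-tip 124.0 19.7 rms 0.27 hub off [[ 0.4 -0.4]]
```

```bash
python3 -m handwheel '{"delta_pos":[[0,0,0],[0,0,0],[0,0,0]],"twist":[[0,0,-0.02],[0,0,-0.037],[0,0,-0.037]]}'
python3 - <<'E'
from plan import *
from workcell import viewer
import pickle
o=ctrl.observe(); print(o["position"],o["ft_force"],o["width"])
w=viewer.capture("wrist"); crop(w["color"],250,210,130,130,6,"pics/w20.png"); pickle.dump(w,open("w20.pkl","wb"))
E
```

```text
time_s: 22.7
position: [556.9, 173.9, 174.5]
eef_rot: [0.613, 0.353, 0.614, -0.35]
ft_force: [-0.8, -4.5, 5.9]
width: 57.3
[556.90905961 173.89805469 174.50374691] [-0.81224818 -4.5119821   5.94148694] 57.3408053254168
```

View pics/w20.png

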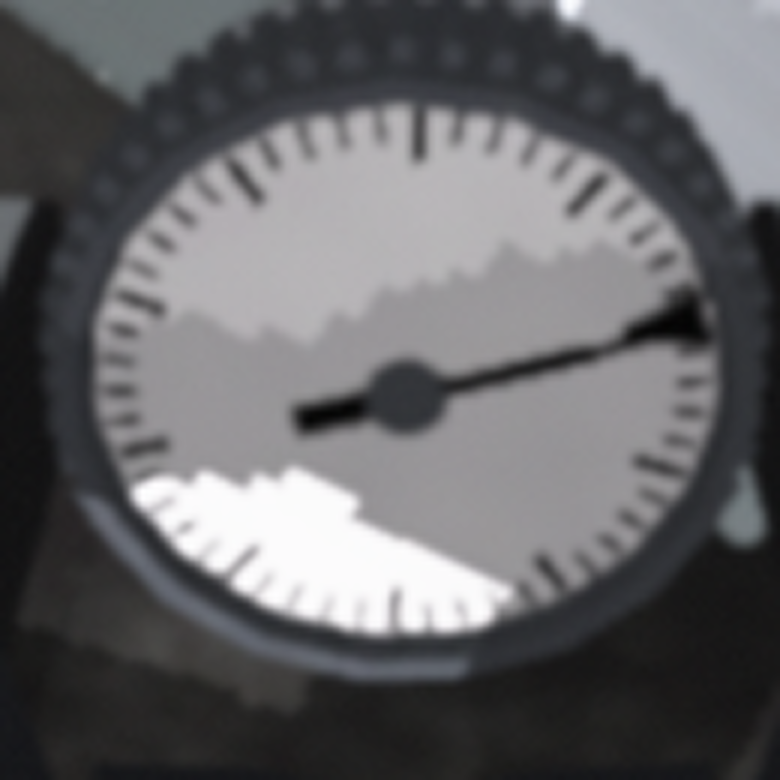

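```bash
python3 -m handwheel '{"delta_pos":[[0,0,0],[0,0,0],[0,0,0],[0,0,0],[0,0,0.1],[0,0,0.3],[0,0,0.6],[0,0,0.6],[0,0,0.6]],"twist":[[0,0,0],[0,0,0],[0,0,0],[0,0,0],[0,0,0],[0,0,0],[0,0,0],[0,0,0],[0,0,0]]}' 80
python3 - <<'E'
from plan import *
from workcell import viewer
import pickle
o=ctrl.observe(); print(o["position"],o["ft_force"],o["width"])
w=viewer.capture("wrist"); crop(w["color"],265,165,110,110,7,"pics/w21.png"); pickle.dump(w,open("w21.pkl","wb"))
E
```

```text
time_s: 23.65
position: [556.9, 175.0, 234.7]
eef_rot: [0.613, 0.354, 0.614, -0.35]
ft_force: [0.4, -0.1, -0.6]
width: 79.9
[556.88907972 174.99328681 234.73569727] [ 0.41360893 -0.11723774 -0.6058372 ] 79.92008506384117
```

View pics/w21.png

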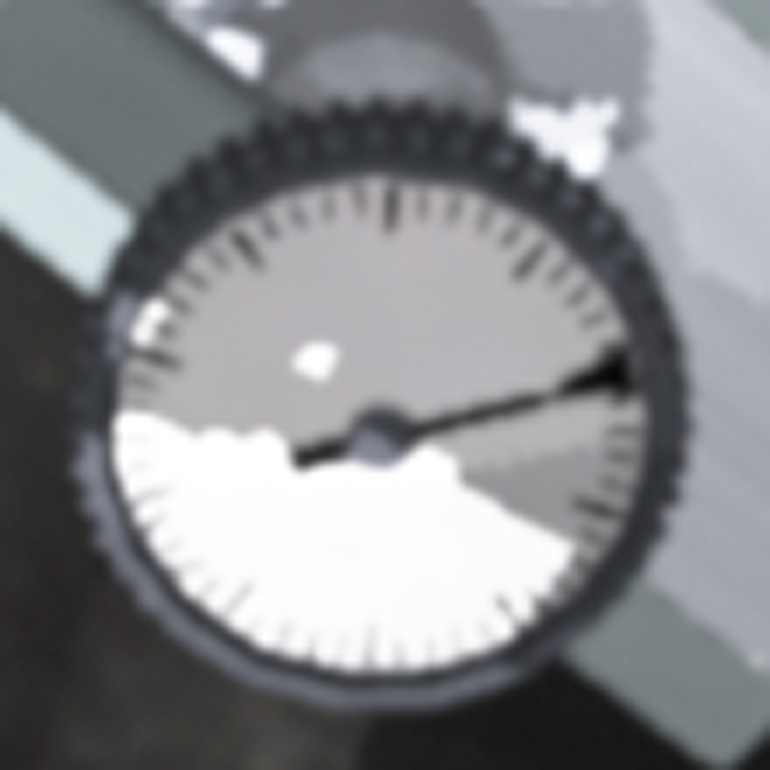

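```bash
python3 - <<'E'
from ticks import *
w=pickle.load(open("w20.pkl","rb")); q=lambda x,y:((x+.5)/6-.5+250,(y+.5)/6-.5+210)
run(w,q,[(250,183),(419,132),(588,195),(142,303),(150,450),(240,568),(396,605),(548,572),(655,467)],(680,322),(299,420),(625,342),(406,397))
w=pickle.load(open("w21.pkl","rb")); q=lambda x,y:((x+.5)/7-.5+265,(y+.5)/7-.5+165)
run(w,q,[(248,250),(392,208),(530,260),(155,352),(235,600),(373,640),(508,608),(593,508)],(608,373),(300,460),(570,388),(378,436))
E
python3 -m handwheel '{"delta_pos":[[0,-0.3,0.3],[0,-0.7,0.6],[0,-1,0.6],[0,-1,0.6],[0,-1,0.6]],"twist":[[0,0,0],[0,0,0],[0,0,0],[0,0,0],[0,0,0]]}'
python3 -m handwheel '{"delta_pos":[[0,-0.3,0],[0,-0.7,0],[0,-1,0],[0,-1,0],[0,-1,0],[0,-1,0]],"twist":[[0,0,0],[0,0,0],[0,0,0],[0,0,0],[0,0,0],[0,0,0]]}'
python3 - <<'E'
from h import *
from workcell import ctrl,viewer
import pickle
o=ctrl.observe(); print(o["position"],o["ft_force"],np.abs(o["joint_velocities"]).max())
t=viewer.capture("top"); s=viewer.capture("scene"); pickle.dump((t,s),open("end.pkl","wb"))
crop(t["color"],150,140,150,112,5,"pics/tE.png"); crop(s["color"],165,200,160,120,5,"pics/sE.png"); cv2.imwrite("pics/sEf.png",s["color"][:,:,::-1])
E
```

```text
centre [556.4  174.47] r 21.84 phase(tick fit) 124.2 wedge direct 124.0 22.1 ptr tail-tip 124.2 hub-tip 123.7 17.3 rms 0.27 hub off [[0.8 0.9]]
centre [556.73 174.73] r 21.85 phase(tick fit) 124.3 wedge direct 123.8 21.9 ptr tail-tip 123.7 hub-tip 124.8 18.1 rms 0.23 hub off [[0.8 0.7]]
time_s: 24.2
position: [555.5, 74.4, 292.3]
eef_rot: [0.611, 0.353, 0.615, -0.351]
ft_force: [0.2, 0.3, -0.4]
width: 80.0
time_s: 24.8
position: [555.8, -23.7, 292.8]
eef_rot: [0.612, 0.353, 0.616, -0.35]
ft_force: [0.1, 0.5, 1.4]
width: 80.1
[555.7746151  -23.66542575 292.77897998] [0.13892356 0.49422414 1.44177054] 0.006260559621339811
```

View pics/tE.png

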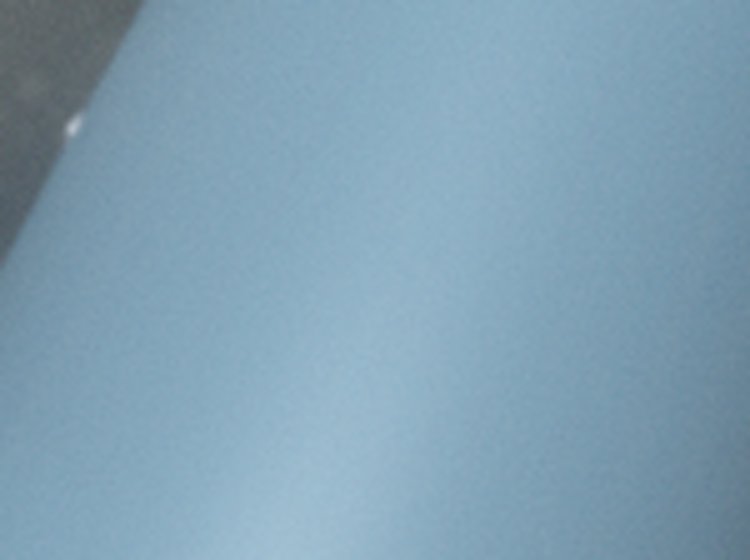

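View pics/sE.png

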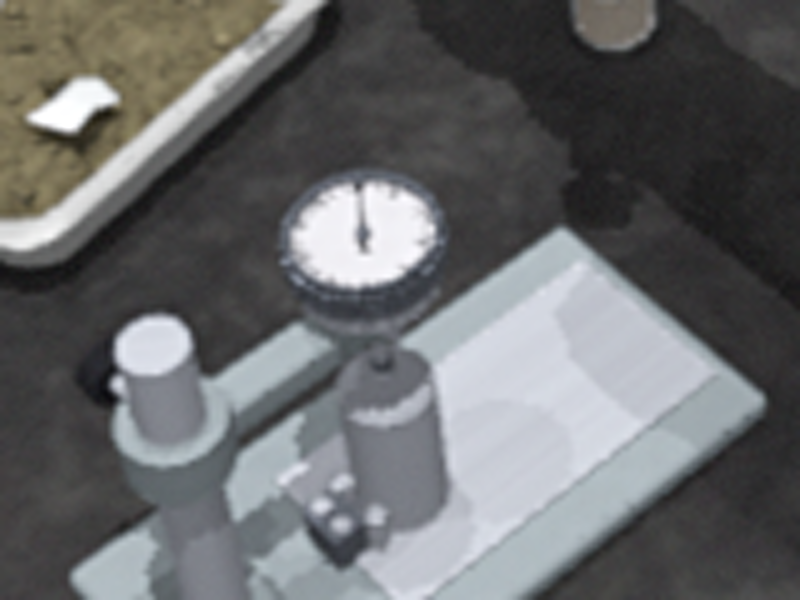

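View pics/sEf.png

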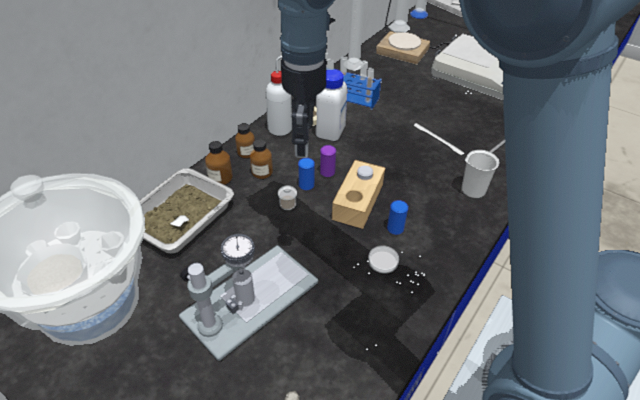

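Run:
```python
from plan import *
import pickle
t,s=pickle.load(open("end.pkl","rb")); im=s["color"].copy()
big=cv2.resize(im[200:320,165:325],None,fx=5,fy=5,interpolation=cv2.INTER_CUBIC)
a=np.linspace(0,2*np.pi,80)
C=np.array([555.9,172.9])
for z,r,col in ((96,16,(255,0,0)),(93,19,(255,255,0)),(20,19,(0,255,0)),(166,29,(0,0,255)),(184,27.5,(255,0,255))):
    P=np.c_[C[0]+r*np.cos(a),C[1]+r*np.sin(a),np.full(80,z)]
    uv=(proj(s,P)-[165,200]+.5)*5-.5
    cv2.polylines(big,[uv.round().astype(int)],True,col,1)
cv2.imwrite("pics/sEo.png",big[:,:,::-1])
```

```text
(no output)
```

View pics/sEo.png

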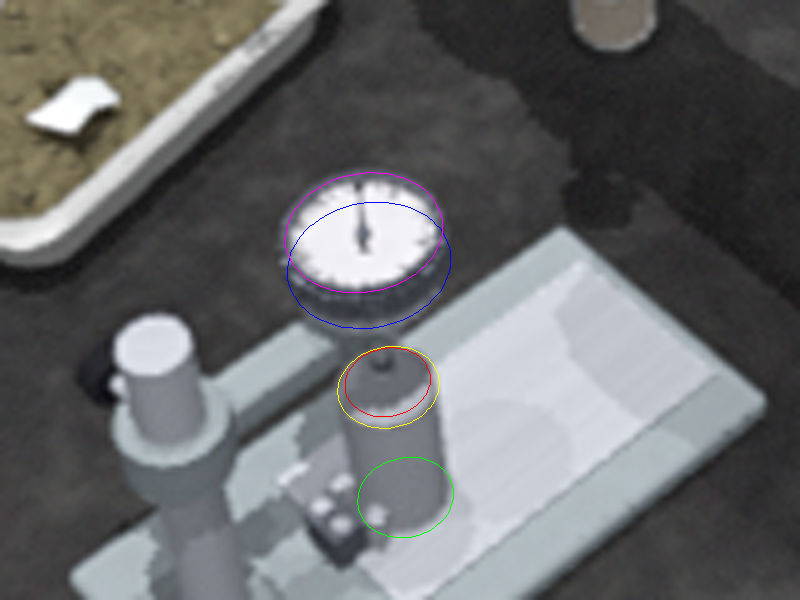

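```bash
python3 -c "
from workcell import workorder
print(workorder.close_job())"
```

```text
the job is handed in; nothing more can be done
None
```

The job is handed in at about 25 s of the 64 s allowed. The tall cylinder stands under the plunger against the V-stop, and the zero wedge is set at the pointer.

**What I did:**
- I lifted the tall cylinder out of the block and stood it on the steel plate.
- I pushed it back with the fingertips until the force rose sharply with almost no movement, about 20 N. A second push with closed fingers met hard resistance at once, about 17 N.
- I then gripped the bezel from above, turned it about 99.5° clockwise, let go and moved clear.

**Last checks:**
- **Zero setting:** after I released the bezel, the tick ring put the wedge at 124.3° (123.8° read directly). The pointer was at 123.7° by tail to tip and 124.8° by hub to tip. They agree to about half a degree.
- **Cylinder:** in the last scene picture it is upright and in line with the dial to within about 1 mm.
- **Rest of the scene:** the short cylinder is still in the block, the weighing bottle and petri dish look undisturbed, and the robot touches nothing.

**What disagreed or could not be checked:**
- **Plunger lift:** the pointer angle means a lift of about 1.75 mm, slightly under the stated 1.9 to 2.7 mm. The reading looked the same from the moment the ball passed the chamfer, so I took it as real.
- **Second jaw:** I could only see one jaw. That both touch rests on the push forces, which had a small sideways part, and on the alignment with the dial.
- **Top camera:** its last picture was blocked by the arm.

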